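# Calibrate the bench scale with the disc weights

### The arm

A 6-joint arm with a two-finger parallel gripper is mounted at the origin on the work surface. World frame = base frame: x ahead of the robot, y to its left, z up, the work surface at z = 0. Lengths are in m, angles in rad, forces in N, time in s.
With the tool pointing down it reaches from about 0.425 to 0.95 m from the base axis. Payload 3.5 kg.
Tool frame: the origin (TCP) lies on the centre line of the jaws, within the pads' length; the fingertips stand 19 mm ahead of it and the grasp point (between the pads) is the TCP; z points along the fingers, y is the line along which they close (so a half turn about z gives the same grasp; the last joint's range is limited). The gripper opens to 85 mm and grips with 20 to 120 N. Pads are 22 mm wide; open, the fingers measure 114 mm over their backs; the gripper's body (76 mm by 85 mm) begins 54 mm behind the grasp point. The pads swing forward as they close: fully open they stand 13 mm farther back than shut.
Start: joints at [-1.404, 0.286, 1.577, -0, 1.279, -0.15], TCP at [0.21, -0.641, 0.25] pointing down, gripper open.
Joint ranges: [-2.77, 2.77], [-0.9, 2.22], [0.21, 2.48], [-1.53, 4.67], [0.24, 2.81], [-2.84, 2.84]. Speed limits (rad/s): [2.79, 2.79, 3.14, 3.14, 3.14, 3.14].

### API

Orientations are given as a unit quaternion [x, y, z, w].
In Python, from plant import ctrl, imaging gives the robot as it stands. The module is installed in compiled form; this text tells all that it offers.
- The arm moves only by the shell command python3 -m handwheel 'ROWS' [OPENING] [FORCE]. ROWS is JSON, one flat list of numbers, 6 for each row, row after row: the shift along the world's x, y, z in units of 150 mm (1.0 is 150 mm), then the turn, a rotation vector about the world's x, y, z in units of 90 degrees (1.0 is 90 degrees). In form: [tx, ty, tz, rx, ry, rz, tx, ty, tz, rx, ry, rz, ...]. A call has 1 to 5 rows; each row shifts and turns the commanded pose from where the row before left it; what a row does not reach is not made up. A row lasts 1/12 s, in which the tool goes at most 41.7 mm and 7.16 degrees, less where a joint would pass 70% of its speed; a pose out of reach is approached as far as the arm can. A call with a number of a shift or a turn outside -1 to 1 is refused whole. A call with a gripper value outside its range is refused whole. OPENING is the opening, from 0 (shut) to 1 (fully open), set as the call begins (- or left out, the last holds). The fingers move at their own pace and stop on an object; FORCE is the grip in N (left out, the last holds). Time passes only in rows, so rows that do not move let the fingers close. It gives the time, the measured TCP pose, the force, the opening and the grip force at its end, in the units of the state.
- ctrl.get_state(): the state, without advancing time (a new reading comes with each control period).
- imaging.read_camera(name): name is "side" or "top" or "wrist"; returns (picture, depth): 480x640x3 uint8, blue, green, red; 480x640 float32, m along the optical axis (not along the pixel's ray), 0 where there is no reading.
- imaging.get_calibration(name): a dict with "fovy" (degrees; the focal length in pixels is half the picture's height over the tangent of half this angle, whatever the lens; pixels are square), "cx", "cy" (the principal point, pixels), "R" (3x3) and "t" (3): a world point X has camera coordinates R X + t. Camera axes: x right, y down, z forward; pixel columns grow to the right and rows downward; lengths in m; the calibration is good to about 2 mm. A picture is of the moment at which its call begins: read the wrist's pose just before it. get_calibration takes no time and is no camera call; for the wrist camera it gives the pose at the moment of the call.
- ctrl.sign_off(): hands the job in; it is judged then, once.
The state is a dict: "time": time; "qpos": joint angles; "dq": joint speeds; "joint_efforts": joint torques, N m; "eef_pos": TCP position; "tcp_rot": TCP orientation; "contact_force": force on the tool from outside, world axes, zero at the start; "wrist_torque": the same for the moment, N m; "opening": opening from 0.0 (shut) to 1.0 (fully open); "finger_force": force on a finger pad.
Only numpy, scipy, OpenCV 4.12 (cv2) and the standard library are available. Lean on these libraries where they do the work, as an engineer would, in place of code of your own. Each camera call takes 0.05 s, during which the arm holds its last target. There are 200 camera calls.

### The job

Calibrate the bench scale: with the pan empty press the blue ZERO key fully down and let it up, then stack all the brass disc weights that are out on the blue mat flat on the pan, centred on it, the biggest at the bottom and each next one no bigger than the one below. With the stack standing by itself press the orange CAL key fully down and let it up, then put every weight back on the blue mat, lying flat side by side. ZERO must not be pressed while a weight is on the scale, nor CAL while one still lies on the mat; leave the other things on the bench where they are.

Things in the scene. Friction and masses are not known exactly. Their poses are not given: they have to be found in the camera images.
- scale: white bench scale fixed to the bench, 260 mm (x) by 200 mm (y), 50 mm high; origin at the centre of its underside on the bench (z = 0). Its control panel with the two keys and the display lies at its -x side, the round pan 40 mm to +x of its origin. It stands left or right of the mat, turned up to 0.2 rad
- pan (a point): centre of the top face of the scale's rigid round weighing pan: 150 mm in diameter, flat, no rim, top face 62 mm above the bench, with an engraved ring of 80 mm diameter and a dot at its centre; does not sink under load
- zero_key (a joint): travel of the blue ZERO key (m): 0 up, 0.005 fully down; spring return, fully down at about 5 N
- zero_key_top (a point): centre of the top face of the blue ZERO key, a round push button 22 mm in diameter pressed straight down; at the +y end of the panel, display between the keys; 128 mm from the other key
- cal_key (a joint): travel of the orange CAL key (m): 0 up, 0.005 fully down; spring return, fully down at about 5 N
- cal_key_top (a point): centre of the top face of the orange CAL key, a round push button 22 mm in diameter pressed straight down; at the -y end of the panel
- mat: flat blue antistatic mat fixed to the bench, 220 mm (x) by 320 mm (y), 3 mm thick, no rim; origin at the centre of its underside on the bench (z = 0), turned up to 0.2 rad
- w500: the 500 g weight, a plain brass disc 62 mm in diameter and 20 mm thick, loose, alike on both faces (either way up will do); origin at its middle, halfway through its thickness, z along its axis; may be absent (None from the very start)
- w200a: the 200 g weight, a plain brass disc 50 mm in diameter and 12 mm thick, loose, alike on both faces (either way up will do); origin at its middle, halfway through its thickness, z along its axis; may be absent (None from the very start); one of two alike
- w200b: the 200 g weight, a plain brass disc 50 mm in diameter and 12 mm thick, loose, alike on both faces (either way up will do); origin at its middle, halfway through its thickness, z along its axis; may be absent (None from the very start); one of two alike
- w100: the 100 g weight, a plain brass disc 40 mm in diameter and 9.5 mm thick, loose, alike on both faces (either way up will do); origin at its middle, halfway through its thickness, z along its axis; may be absent (None from the very start)
- w50: the 50 g weight, a plain brass disc 30 mm in diameter and 8.5 mm thick, loose, alike on both faces (either way up will do); origin at its middle, halfway through its thickness, z along its axis; may be absent (None from the very start)
- bin: yellow plastic parts bin, 160 x 110 x 75 mm, open top; origin at the centre of its underside; not part of the job
- frame: black quadcopter frame with four motors, about 235 mm across the diagonals, 48 mm high; origin under its centre on the bench; not part of the job
- spool: spool of solder, 54 mm in diameter, 42 mm high, standing; origin at the centre of its underside; not part of the job
- driver: screwdriver with a blue handle, 190 mm long, lying on the bench beyond the scale and mat; origin under its middle, x along it; not part of the job

How it is judged:
On the way, in this order (a step that is already met when the one before it is completed fails the run):
1. ZERO is pressed fully down with no weight on the scale (value of joint zero_key above 0.004 m and height (world z) of each of w500, w200a, w200b, w100, w50 below 0.05 m), for 0.1 s.
2. all present weights stand stacked flat and by themselves on the pan, each within 10 mm of its centre, no weight on a smaller one, both keys up (horizontal distance between each of w500, w200a, w200b, w100, w50 and pan below 0.01 m and height (world z) of each of w500, w200a, w200b, w100, w50 above 0.06 m and angle between the z axis of each of w500, w200a, w200b, w100, w50 and the z axis of pan, either way round below 0.1 rad and ((angle between w500's own z axis and vertical below 0.2 rad and z of w200a in the frame of w500 above 0.006 m) or (angle between w500's own z axis and vertical above 2.9 rad and z of w200a in the frame of w500 below -0.006 m)) and ((angle between w500's own z axis and vertical below 0.2 rad and z of w200b in the frame of w500 above 0.006 m) or (angle between w500's own z axis and vertical above 2.9 rad and z of w200b in the frame of w500 below -0.006 m)) and ((angle between w500's own z axis and vertical below 0.2 rad and z of w100 in the frame of w500 above 0.006 m) or (angle between w500's own z axis and vertical above 2.9 rad and z of w100 in the frame of w500 below -0.006 m)) and ((angle between w500's own z axis and vertical below 0.2 rad and z of w50 in the frame of w500 above 0.006 m) or (angle between w500's own z axis and vertical above 2.9 rad and z of w50 in the frame of w500 below -0.006 m)) and ((angle between w200a's own z axis and vertical below 0.2 rad and z of w100 in the frame of w200a above 0.006 m) or (angle between w200a's own z axis and vertical above 2.9 rad and z of w100 in the frame of w200a below -0.006 m)) and ((angle between w200a's own z axis and vertical below 0.2 rad and z of w50 in the frame of w200a above 0.006 m) or (angle between w200a's own z axis and vertical above 2.9 rad and z of w50 in the frame of w200a below -0.006 m)) and ((angle between w200b's own z axis and vertical below 0.2 rad and z of w100 in the frame of w200b above 0.006 m) or (angle between w200b's own z axis and vertical above 2.9 rad and z of w100 in the frame of w200b below -0.006 m)) and ((angle between w200b's own z axis and vertical below 0.2 rad and z of w50 in the frame of w200b above 0.006 m) or (angle between w200b's own z axis and vertical above 2.9 rad and z of w50 in the frame of w200b below -0.006 m)) and ((angle between w100's own z axis and vertical below 0.2 rad and z of w50 in the frame of w100 above 0.006 m) or (angle between w100's own z axis and vertical above 2.9 rad and z of w50 in the frame of w100 below -0.006 m)) and contact force between the fingers and w500 below 0.05 N and contact force between the fingers and w200a below 0.05 N and contact force between the fingers and w200b below 0.05 N and contact force between the fingers and w100 below 0.05 N and contact force between the fingers and w50 below 0.05 N and linear speed of each of w500, w200a, w200b, w100, w50 below 0.02 m/s and value of joint each of zero_key, cal_key below 0.001 m), for 0.3 s.
3. CAL is pressed fully down while the stack stands so (value of joint cal_key above 0.004 m and horizontal distance between each of w500, w200a, w200b, w100, w50 and pan below 0.01 m and height (world z) of each of w500, w200a, w200b, w100, w50 above 0.06 m and angle between the z axis of each of w500, w200a, w200b, w100, w50 and the z axis of pan, either way round below 0.1 rad and ((angle between w500's own z axis and vertical below 0.2 rad and z of w200a in the frame of w500 above 0.006 m) or (angle between w500's own z axis and vertical above 2.9 rad and z of w200a in the frame of w500 below -0.006 m)) and ((angle between w500's own z axis and vertical below 0.2 rad and z of w200b in the frame of w500 above 0.006 m) or (angle between w500's own z axis and vertical above 2.9 rad and z of w200b in the frame of w500 below -0.006 m)) and ((angle between w500's own z axis and vertical below 0.2 rad and z of w100 in the frame of w500 above 0.006 m) or (angle between w500's own z axis and vertical above 2.9 rad and z of w100 in the frame of w500 below -0.006 m)) and ((angle between w500's own z axis and vertical below 0.2 rad and z of w50 in the frame of w500 above 0.006 m) or (angle between w500's own z axis and vertical above 2.9 rad and z of w50 in the frame of w500 below -0.006 m)) and ((angle between w200a's own z axis and vertical below 0.2 rad and z of w100 in the frame of w200a above 0.006 m) or (angle between w200a's own z axis and vertical above 2.9 rad and z of w100 in the frame of w200a below -0.006 m)) and ((angle between w200a's own z axis and vertical below 0.2 rad and z of w50 in the frame of w200a above 0.006 m) or (angle between w200a's own z axis and vertical above 2.9 rad and z of w50 in the frame of w200a below -0.006 m)) and ((angle between w200b's own z axis and vertical below 0.2 rad and z of w100 in the frame of w200b above 0.006 m) or (angle between w200b's own z axis and vertical above 2.9 rad and z of w100 in the frame of w200b below -0.006 m)) and ((angle between w200b's own z axis and vertical below 0.2 rad and z of w50 in the frame of w200b above 0.006 m) or (angle between w200b's own z axis and vertical above 2.9 rad and z of w50 in the frame of w200b below -0.006 m)) and ((angle between w100's own z axis and vertical below 0.2 rad and z of w50 in the frame of w100 above 0.006 m) or (angle between w100's own z axis and vertical above 2.9 rad and z of w50 in the frame of w100 below -0.006 m)) and contact force between the fingers and w500 below 0.05 N and contact force between the fingers and w200a below 0.05 N and contact force between the fingers and w200b below 0.05 N and contact force between the fingers and w100 below 0.05 N and contact force between the fingers and w50 below 0.05 N and linear speed of each of w500, w200a, w200b, w100, w50 below 0.02 m/s), for 0.1 s.
4. CAL is let up while the stack stands so (all of step 2), for 0.1 s.
At the end, for the whole second after the job is handed in: every present weight lies flat (within 0.1 rad) and at rest directly on the blue mat, none on another, its centre within the mat's outline; both keys are up (less than 1 mm down) (value of joint each of zero_key, cal_key below 0.001 m and x of w500 in the frame of mat between -0.11 and 0.11 m and y of w500 in the frame of mat between -0.16 and 0.16 m and z of w500 in the frame of mat below 0.017 m and angle between the z axis of each of w500, w200a, w200b, w100, w50 and the z axis of mat, either way round below 0.1 rad and linear speed of each of w500, w200a, w200b, w100, w50 below 0.02 m/s and x of w200a in the frame of mat between -0.11 and 0.11 m and y of w200a in the frame of mat between -0.16 and 0.16 m and z of each of w200a, w200b in the frame of mat below 0.013 m and x of w200b in the frame of mat between -0.11 and 0.11 m and y of w200b in the frame of mat between -0.16 and 0.16 m and x of w100 in the frame of mat between -0.11 and 0.11 m and y of w100 in the frame of mat between -0.16 and 0.16 m and z of w100 in the frame of mat below 0.0118 m and x of w50 in the frame of mat between -0.11 and 0.11 m and y of w50 in the frame of mat between -0.16 and 0.16 m and z of w50 in the frame of mat below 0.0112 m); the robot touches nothing.
It fails at once if ZERO pressed while a weight is on the scale (value of joint zero_key above 0.003 m and ((horizontal distance between w500 and pan below 0.075 m and height (world z) of w500 between 0.055 and 0.13 m) or (horizontal distance between w200a and pan below 0.075 m and height (world z) of w200a between 0.055 and 0.13 m) or (horizontal distance between w200b and pan below 0.075 m and height (world z) of w200b between 0.055 and 0.13 m) or (horizontal distance between w100 and pan below 0.075 m and height (world z) of w100 between 0.055 and 0.13 m) or (horizontal distance between w50 and pan below 0.075 m and height (world z) of w50 between 0.055 and 0.13 m))).
It fails at once if CAL pressed while a weight still lies on the mat (value of joint cal_key above 0.003 m and ((height (world z) of w500 below 0.045 m and x of w500 in the frame of mat between -0.11 and 0.11 m and y of w500 in the frame of mat between -0.16 and 0.16 m) or (height (world z) of w200a below 0.045 m and x of w200a in the frame of mat between -0.11 and 0.11 m and y of w200a in the frame of mat between -0.16 and 0.16 m) or (height (world z) of w200b below 0.045 m and x of w200b in the frame of mat between -0.11 and 0.11 m and y of w200b in the frame of mat between -0.16 and 0.16 m) or (height (world z) of w100 below 0.045 m and x of w100 in the frame of mat between -0.11 and 0.11 m and y of w100 in the frame of mat between -0.16 and 0.16 m) or (height (world z) of w50 below 0.045 m and x of w50 in the frame of mat between -0.11 and 0.11 m and y of w50 in the frame of mat between -0.16 and 0.16 m))).
It fails at once if the parts bin, quadcopter frame, solder spool or screwdriver is pushed from its place (over 30 mm) (distance of any of bin, frame, spool, driver from where it was at the start of the episode above 0.03 m).
Of w500, w200a, w200b, w100, w50 only 3 to 5 are there at a start; the rules pass over those that are not, and their reading is None.
At some moment in a run one of w500, w200a, w200b, w100, w50 may be knocked a few centimetres aside while the robot is not near it.
It also fails if it takes over 210 s, if anything falls off the work surface, if the arm or the gripper's body presses on something with over 40 N, if the wrist force passes 120 N, or if a joint passes its speed limit or range.

## Working session

There is one attempt and no reset: what is moved stays moved. The work goes in short steps, Python scripts to look and compute and a shell command to move; the robot and the scene stay as the last step left them, time stands still between calls to the robot, and variables do not carry over. Pictures are saved under pics/ and viewed, at most 14 in all, crops included, and the job is handed in when it is done.

```bash
mkdir -p pics
cat > h.py <<'E'
import numpy as np, cv2
from plant import ctrl, imaging
def shot(n):
    c=imaging.get_calibration(n); p,d=imaging.read_camera(n); return c,p,d
def world(c,d,u,v,z=None):
    f=240/np.tan(np.radians(c["fovy"])/2); R=np.array(c["R"]); t=np.array(c["t"])
    r=np.array([(u-c["cx"])/f,(v-c["cy"])/f,1.0]); o=-R.T@t; w=R.T@r
    s=d[int(round(v)),int(round(u))] if z is None else (z-o[2])/w[2]
    return o+s*w
E
python3 - <<'E'
from h import *
for n in ("top","side"):
    c,p,d=shot(n); cv2.imwrite(f"pics/{n}0.png",p); np.savez(f"{n}0.npz",p=p,d=d,**c); print(n,c)
print(ctrl.get_state())
E
```

```text
top {'fovy': 49.98335979678168, 'cx': 314.9138523959864, 'cy': 238.44035425926194, 'R': array([[ 0.08545969, -0.99633595,  0.00336416],
       [-0.9755966 , -0.08436527, -0.202716  ],
       [ 0.20225706,  0.01404199, -0.97923179]]), 't': array([-0.02637981,  0.60849883,  1.45246626])}
side {'fovy': 48.49436929507064, 'cx': 320.51994730262066, 'cy': 245.14727591784433, 'R': array([[-0.78250364, -0.62246821,  0.0148786 ],
       [-0.34740714,  0.41664507, -0.84006855],
       [ 0.51671687, -0.66252563, -0.54227619]]), 't': array([0.47078988, 0.27480797, 1.26630191])}
{'time': 0.1, 'qpos': array([-1.40400527e+00,  2.87104622e-01,  1.57803513e+00,  1.80161857e-05,
        1.27859093e+00, -1.50011405e-01]), 'dq': array([ 0.00080768, -0.00284924, -0.00177913, -0.0001508 , -0.00112988,
        0.00100459]), 'joint_efforts': array([ 5.47758791e-04, -4.07300162e+01, -2.93699151e+01, -1.65409028e-04,
        3.44847038e-03, -1.94730951e-06]), 'eef_pos': array([ 0.21021447, -0.64085071,  0.24906463]), 'tcp_rot': array([ 9.87480581e-01,  1.57736996e-01, -3.45586333e-07, -1.06905029e-03]), 'contact_force': array([-0.91730056, -0.08372546,  0.15990942]), 'wrist_torque': array([ 0.01734307, -0.05358656,  0.05345788]), 'finger_force': 0.0, 'opening': 0.9988112937132648}
```

View pics/top0.png

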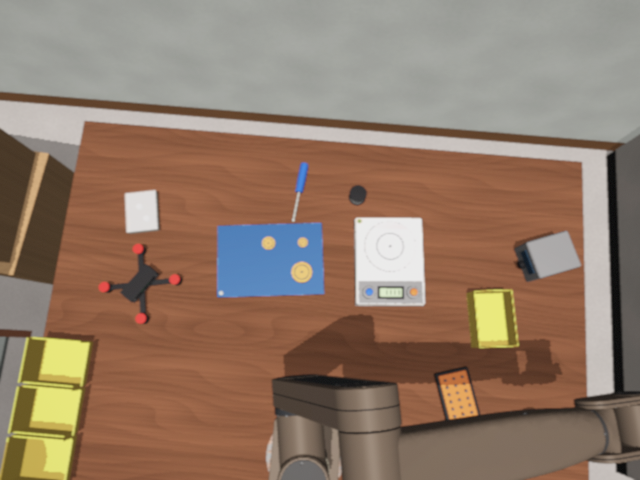

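View pics/side0.png

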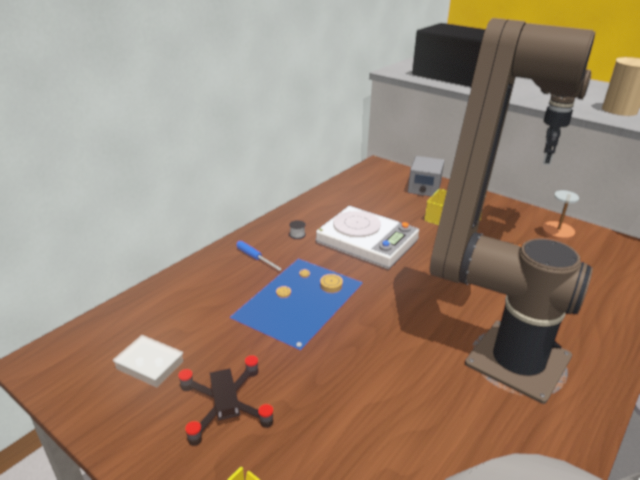

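Top view: the mat is at (270,260), with discs at (268,243), (303,242) and (302,272). The last one may be a stack. The scale has its pan at (390,245), ZERO at (369,293) and CAL at (414,293). I'll enlarge and measure.

Run:
```python
from h import *
c=dict(np.load("top0.npz")); p,d=c["p"],c["d"]
cv2.imwrite("pics/crop1.png",cv2.resize(p[210:310,210:430],(792,360),interpolation=cv2.INTER_CUBIC))
hsv=cv2.cvtColor(p,cv2.COLOR_BGR2HSV)
m=cv2.inRange(hsv,(10,70,90),(35,255,255)); m[:, :215]=0;m[:,328:]=0;m[:220]=0;m[300:]=0
n,l,s,ce=cv2.connectedComponentsWithStats(m)
f=240/np.tan(np.radians(c["fovy"])/2)
for i in range(1,n):
    if s[i,4]>15:
        u,v=ce[i]; w=world(c,d,u,v); print(ce[i].round(1),s[i],w.round(4), 'diam mm',1000*2*np.sqrt(s[i,4]/np.pi)*d[int(v),int(u)]/f)
        for dv in (-8,-6,-4,-2,0,2,4,6,8): print([int(1000*world(c,d,u+k,v+dv)[2]) for k in range(-10,11,2)])
for nm,u,v,z in [("pan",390,245.5,.062),("zero",369,293,.055),("cal",414,293,.055)]: print(nm,world(c,d,u,v).round(4),world(c,d,u,v,z).round(4))
for u,v in [(218,226),(322,223),(324,294),(218,297)]: print("mat",world(c,d,u,v,.003).round(3))
for u,v in [(357,194),(304,165),(293,220)]: print("oth",world(c,d,u,v).round(3))
```

```text
[243.  223.6] [215 220  77  38 261] [0.6481 0.2513 0.0029] diam mm 56.08383615327952
[2, 0, -2, 0, -4, 0, 3, 0, 0, -1, -2]
[-1, 4, 0, 2, 1, 0, 3, 0, 0, 1, -2]
[-3, -3, 0, -1, 8, 8, -1, -5, 2, 6, -9]
[2, -2, 0, 0, 0, -4, 0, -3, -4, -4, -12]
[-2, -3, 1, -3, 3, 2, 2, 5, -5, 0, 1]
[8, 2, 0, 0, 5, 5, 3, 0, -6, 3, 7]
[-2, 5, 2, 3, 0, 2, 4, 4, -3, -4, -2]
[1, 0, 6, 4, 3, 0, -2, 0, 1, -2, -2]
[8, 5, 0, 0, 0, 5, 0, 2, 3, 4, 7]
[303.6 273. ] [215 220 113  80 559] [0.5099 0.0512 0.017 ] diam mm 79.48789392441232
[22, 27, 20, 21, 22, 20, 19, 24, 4, 1, 0]
[21, 21, 30, 23, 22, 22, 17, 25, 23, 4, 4]
[24, 17, 17, 29, 18, 22, 21, 19, 21, -3, 3]
[22, 17, 16, 22, 21, 18, 20, 26, 21, -1, 4]
[20, 24, 21, 22, 22, 16, 21, 25, 24, 6, 2]
[18, 24, 23, 25, 22, 22, 27, 23, 23, 1, 0]
[23, 1545, 21, 27, 24, 19, 18, 21, 13, 1, -7]
[27, 24, 22, 20, 19, 22, 23, 26, 4, 3, 0]
[2, 14, 20, 23, 19, 25, 11, 7, -3, 2, 4]
[268.2 242.7] [263 237  12  12 114] [0.5933 0.1666 0.0128] diam mm 36.47517083006013
[5, 3, 0, 6, -2, 2, 2, 0, 2, 0, 1]
[3, 0, 0, 0, 4, 7, 9, 0, 6, 0, 0]
[1, 4, -3, 17, 9, 12, 13, 8, 6, 0, -3]
[2, 4, 19, 7
[... 763 characters left out ...]
8, 1, 1]
[1, 24, 25, 21, 20, 19, 26, 25, 24, 18, 3]
[2, 20, 19, 29, 19, 18, 18, 22, 20, 23, 0]
[22, 23, 24, 22, 24, 21, 18, 20, 18, 24, 19]
[22, 16, 24, 18, 25, 18, 23, 25, 22, 26, 21]
[24, 16, 22, 22, 14, 24, 26, 22, 19, 22, 24]
[1, 23, 29, 25, 23, 19, 20, 22, 18, 20, 4]
[3, 29, 27, 19, 22, 20, 24, 18, 13, 18, 1]
[5, -2, 22, 25, 21, 24, 22, 26, 18, 1, 2]
pan [ 0.607  -0.1958  0.0597] [ 0.6065 -0.1955  0.062 ]
zero [ 0.4605 -0.1415  0.0767] [ 0.4629 -0.1437  0.055 ]
cal [ 0.4719 -0.2701  0.0735] [ 0.474  -0.2736  0.055 ]
mat [0.634 0.327 0.003]
mat [0.671 0.009 0.003]
mat [ 0.454 -0.015  0.003]
mat [0.418 0.3   0.003]
oth [ 0.763 -0.09   0.037]
oth [0.845 0.08  0.027]
oth [0.671 0.099 0.01 ]
```

View pics/crop1.png

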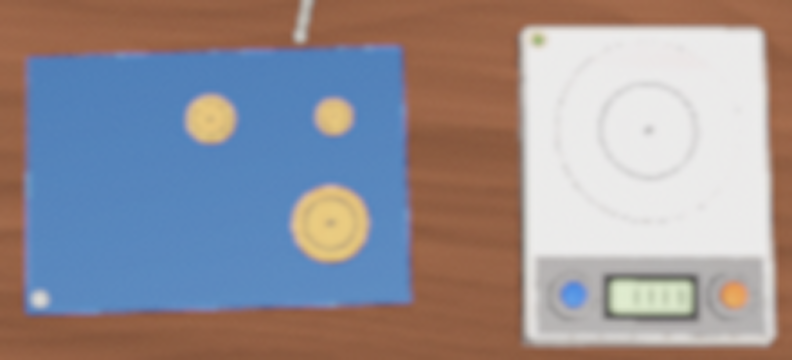

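The weights out are the 500, 100 and 50 g discs, all lying flat. I'll move above the ZERO key with the gripper shut and take a close look.

```bash
python3 -m handwheel '[0.119,0.238,0,0,0,0,0.119,0.238,0,0,0,0,0.119,0.238,0,0,0,0,0.119,0.238,0,0,0,0,0.119,0.238,0,0,0,0]' 0 30
python3 -m handwheel '[0.119,0.238,0,0,0,0,0.119,0.238,0,0,0,0,0.119,0.238,0,0,0,0,0.119,0.238,0,0,0,0,0.119,0.238,0,0,0,0]'
python3 -m handwheel '[0.119,0.238,0,0,0,0,0.119,0.238,0,0,0,0,0.119,0.238,0,0,0,0,0.119,0.238,0,0,0,0]'
python3 -m handwheel '[0,0,0,0,0,0,0,0,0,0,0,0]'
python3 - <<'E'
from h import *
c,p,d=shot("wrist"); cv2.imwrite("pics/w1.png",p); np.savez("w1.npz",p=p,d=d,**c); print(c)
E
```

```text
time: 0.52
eef_pos: [0.2999, -0.4609, 0.2496]
tcp_rot: [0.988, 0.157, -0.0, -0.001]
contact_force: [1.5, -0.3, 0.1]
opening: 0.298
finger_force: 0.0
time: 0.93
eef_pos: [0.389, -0.2823, 0.2499]
tcp_rot: [0.988, 0.158, -0.0, -0.0]
contact_force: [0.7, 0.3, 0.1]
opening: -0.002
finger_force: 0.0
time: 1.27
eef_pos: [0.4604, -0.1395, 0.2501]
tcp_rot: [0.987, 0.158, -0.0, -0.0]
contact_force: [1.0, -0.7, 0.3]
opening: 0.001
finger_force: 0.0
time: 1.43
eef_pos: [0.4605, -0.1395, 0.2499]
tcp_rot: [0.987, 0.16, -0.0, -0.0]
contact_force: [-0.1, -0.1, -0.5]
opening: -0.003
finger_force: 0.0
{'fovy': 68.77551182044814, 'cx': 316.5118311445068, 'cy': 244.6409148135154, 'R': array([[ 0.31616563, -0.94870242,  0.00173466],
       [-0.90229276, -0.3001332 ,  0.30949609],
       [-0.29309906, -0.0994172 , -0.95089913]]), 't': array([-0.27759426,  0.33488681,  0.49977585])}
```

View pics/w1.png

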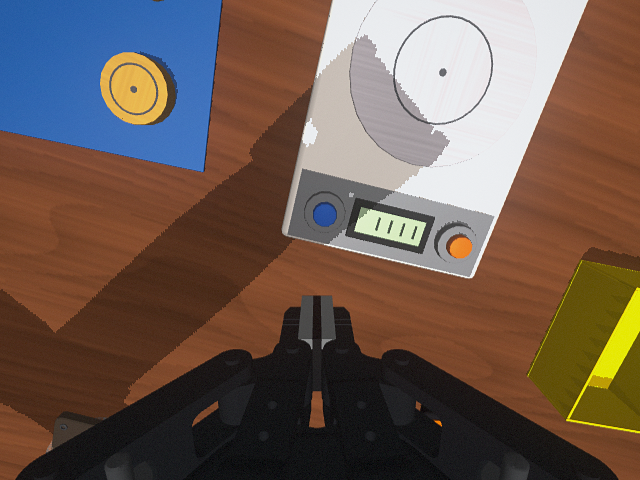

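The wrist view is sharp: ZERO at (325,214), CAL at (460,247), pan dot at (443,72), 500 g top at (134,89) and fingertips near (317,300).

Run:
```python
from h import *
c=dict(np.load("w1.npz")); d=c["d"]; 
for n,u,v,z in [("zero",325,214,.062),("cal",460,247,.062),("pan",443,72,.062),("w500",134,89,.023)]:
    b=[world(c,d,u+i,v+j)[2] for i in range(-4,5) for j in range(-4,5)]
    print(n,np.median(b).round(4),world(c,d,u,v,z).round(4),world(c,d,u,v,float(np.median(b))).round(4))
b=[world(c,d,u,v)[2] for u in range(312,323) for v in range(297,312)]; print("tips",np.round(np.percentile(b,[5,25,50,75]),4))
```

```text
zero 0.0697 [ 0.4709 -0.1436  0.062 ] [ 0.4725 -0.1429  0.0697]
cal 0.0699 [ 0.4809 -0.2733  0.062 ] [ 0.4823 -0.2692  0.0699]
pan 0.0613 [ 0.611  -0.1958  0.062 ] [ 0.6112 -0.196   0.0613]
w500 0.0214 [0.5181 0.0559 0.023 ] [0.518  0.0567 0.0214]
tips [0.2355 0.2383 0.2418 0.2449]
```

```bash
python3 -m handwheel '[0.0175,-0.006,-0.21,0,0,0,0.0175,-0.006,-0.21,0,0,0,0.0175,-0.006,-0.21,0,0,0,0.0175,-0.006,-0.21,0,0,0,0,0,0,0,0,0]'
python3 - <<'E'
from h import *
c,p,d=shot("wrist"); np.savez("w2.npz",p=p,d=d,**c); cv2.imwrite("pics/w2.png",cv2.resize(p[160:340,200:440],(800,600)))
t,q,e=shot("top"); np.savez("t2.npz",p=q,d=e,**t)
E
```

```text
time: 1.9
eef_pos: [0.466, -0.1446, 0.1175]
tcp_rot: [0.988, 0.156, -0.005, -0.004]
contact_force: [-1.4, 0.5, -1.6]
opening: -0.002
finger_force: 0.0
```

View pics/w2.png

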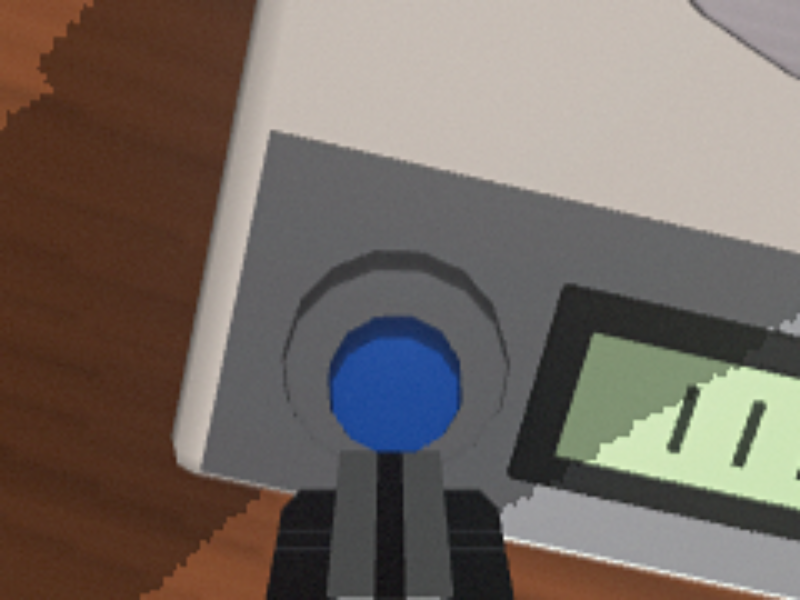

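The ZERO key top is centred at crop (396,395), which is pixel (319,278.5). The tips are just in front of it.

Run:
```python
from h import *
c=dict(np.load("w2.npz")); d=c["d"]
print(np.median([world(c,d,319+i,278+j)[2] for i in range(-8,9) for j in range(-8,9)]))
print(world(c,d,318.8,278.5,.0695), ctrl.get_state()["eef_pos"], -np.array(c["R"]).T@c["t"])
```

```text
0.06963301202604022
[ 0.47151886 -0.14287626  0.0695    ] [ 0.46957727 -0.14601958  0.12354768] [ 0.54347558 -0.1195866   0.23901092]
```

```bash
python3 -m handwheel '[0.013,0.02,-0.06,0,0,0,0,0,-0.06,0,0,0,0,0,-0.06,0,0,0,0,0,-0.04,0,0,0,0,0,-0.02,0,0,0]'
python3 -m handwheel '[0,0,0,0,0,0,0,0,0,0,0,0]'
python3 -m handwheel '[0,0,-0.02,0,0,0,0,0,0,0,0,0,0,0,0,0,0,0]'
```

```text
time: 2.42
eef_pos: [0.4725, -0.1421, 0.0878]
tcp_rot: [0.987, 0.158, -0.0, -0.0]
contact_force: [-0.7, 0.1, 2.5]
opening: -0.003
finger_force: 1.5
time: 2.58
eef_pos: [0.4725, -0.1421, 0.0886]
tcp_rot: [0.987, 0.158, -0.0, -0.0]
contact_force: [-1.8, 0.2, 2.5]
opening: -0.001
finger_force: 1.2
time: 2.83
eef_pos: [0.4729, -0.1423, 0.0858]
tcp_rot: [0.987, 0.158, 0.0, 0.0]
contact_force: [-0.7, 0.9, 4.1]
opening: -0.001
finger_force: 2.1
```

```bash
python3 -m handwheel '[0,0,-0.015,0,0,0,0,0,0,0,0,0,0,0,0,0,0,0]'
python3 -m handwheel '[0,0,-0.012,0,0,0,0,0,0,0,0,0,0,0,0,0,0,0]'
```

```text
time: 3.08
eef_pos: [0.473, -0.1424, 0.0849]
tcp_rot: [0.987, 0.158, -0.0, -0.0]
contact_force: [-5.7, 2.4, 14.0]
opening: -0.003
finger_force: 6.3
time: 3.33
eef_pos: [0.4732, -0.1424, 0.0847]
tcp_rot: [0.987, 0.158, -0.001, -0.0]
contact_force: [-9.4, 2.9, 21.5]
opening: 0.002
finger_force: 11.0
```

ZERO bottomed at about 20 N. Next I'll lift, go above the 500 g disc and look at the mat.

```bash
python3 -m handwheel '[0,0,0.2,0,0,0,0,0,0.2,0,0,0,0,0,0.2,0,0,0,0,0,0.2,0,0,0,0,0,0.2,0,0,0]' 0.9
python3 -m handwheel '[0.06,0.265,0,0,0,0,0.06,0.265,0,0,0,0,0.06,0.265,0,0,0,0,0.06,0.265,0,0,0,0,0.06,0.265,0,0,0,0]'
python3 -m handwheel '[0,0,0,0,0,0,0,0,0,0,0,0]'
python3 - <<'E'
from h import *
c,p,d=shot("wrist"); np.savez("w3.npz",p=p,d=d,**c); cv2.imwrite("pics/w3.png",p)
hsv=cv2.cvtColor(p,cv2.COLOR_BGR2HSV); m=cv2.inRange(hsv,(10,90,110),(30,255,255))
n,l,s,ce=cv2.connectedComponentsWithStats(m)
for i in range(1,n):
    if s[i,4]>200: print(ce[i],s[i])
E
```

```text
time: 3.75
eef_pos: [0.4725, -0.142, 0.2323]
tcp_rot: [0.987, 0.158, 0.0, 0.0]
contact_force: [0.2, -0.6, -0.3]
opening: 0.712
finger_force: 0.0
time: 4.17
eef_pos: [0.5178, 0.0584, 0.2311]
tcp_rot: [0.988, 0.157, 0.001, 0.0]
contact_force: [0.7, -0.1, 0.7]
opening: 0.898
finger_force: 0.0
time: 4.33
eef_pos: [0.5176, 0.0587, 0.2307]
tcp_rot: [0.987, 0.16, -0.0, 0.0]
contact_force: [0.0, -0.1, 0.2]
opening: 0.905
finger_force: 0.0
[ 64.36602086 263.65858193] [    0     0   244   454 34427]
[286.335522     8.97373605] [ 205    0  134   35 1523]
[445.45606909 177.14320881] [  285     0   355   439 48747]
[232.20026882  93.97379032] [ 211   70   44   48 1488]
[344.1489071  119.83743169] [329 104  32  33 732]
[318.12164074 216.05516266] [ 287  187   63   61 1414]
[318.06141016 217.75587566] [ 298  198   42   41 1319]
[504.23511905 368.81845238] [474 356  59  24 336]
[614.40450182 403.24031778] [ 547  359   93  101 3021]
[495.9554717  463.88830189] [ 471  439   55   41 1325]
```

View pics/w3.png

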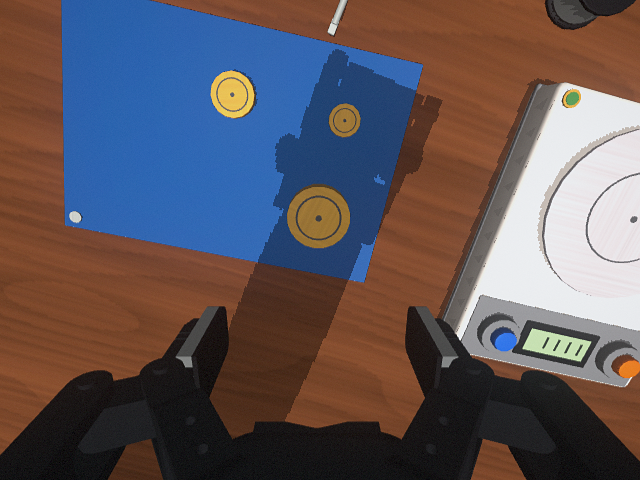

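500 g at (318.5,217), 100 g at (232.5,94.5), 50 g at (344.5,120), pan dot at (634,219). Mat corners at (422,65), (365,282) and (65,226).

Run:
```python
from h import *
c=dict(np.load("w3.npz")); d=c["d"]
for n,u,v,z in [("w500",318.5,217,.023),("w100",232.5,94.5,.0125),("w50",344.5,120,.0115),("pan",634,219,.062),("m",422,65,.003),("m",365,282,.003),("m",65,226,.003)]: print(n,world(c,d,u,v,z).round(4))
print(ctrl.get_state()["eef_pos"])
```

```text
w500 [0.5192 0.0574 0.023 ]
w100 [0.5992 0.1654 0.0125]
w50 [0.6107 0.0628 0.0115]
pan [ 0.6113 -0.1955  0.062 ]
m [0.6771 0.0119 0.003 ]
m [ 0.4619 -0.0152  0.003 ]
m [0.4234 0.3005 0.003 ]
[0.51753498 0.05728992 0.2307146 ]
```

```bash
python3 -m handwheel '[0.01,0,-0.25,0,0,0,0,0,-0.25,0,0,0,0,0,-0.25,0,0,0,0,0,-0.25,0,0,0,0,0,-0.2,0,0,0]'
python3 -m handwheel '[0,0,-0.12,0,0,0,0,0,-0.085,0,0,0,0,0,0,0,0,0]'
python3 -m handwheel '[0,0,0,0,0,0,0,0,0,0,0,0,0,0,0,0,0,0,0,0,0,0,0,0,0,0,0,0,0,0]' 0.5 30
```

```text
time: 4.8
eef_pos: [0.5177, 0.0549, 0.0484]
tcp_rot: [0.988, 0.156, -0.001, -0.0]
contact_force: [-0.8, 0.4, -0.3]
opening: 0.899
finger_force: 0.0
time: 5.05
eef_pos: [0.5163, 0.055, 0.017]
tcp_rot: [0.988, 0.156, -0.003, -0.001]
contact_force: [-1.5, 0.1, 0.3]
opening: 0.902
finger_force: 0.0
time: 5.47
eef_pos: [0.5196, 0.0561, 0.0212]
tcp_rot: [0.987, 0.158, 0.001, 0.001]
contact_force: [0.2, -1.8, -2.2]
opening: 0.714
finger_force: 34.0
```

```bash
python3 -m handwheel '[0,0,0.1,0,0,0,0,0,0.2,0,0,0,0,0,0.25,0,0,0,0,0,0.25,0,0,0,0,0,0,0,0,0]'
python3 -m handwheel '[0.0876,-0.24,0,0,0,0,0.0876,-0.24,0,0,0,0,0.0876,-0.24,0,0,0,0,0.0876,-0.24,0,0,0,0,0.0876,-0.24,0,0,0,0]'
python3 -m handwheel '[0.0876,-0.24,0,0,0,0,0.0876,-0.24,0,0,0,0,0,0,0,0,0,0,0,0,0,0,0,0,0,0,0,0,0,0]'
python3 -c "
from h import *
print(ctrl.get_state()['eef_pos'])"
```

```text
time: 5.88
eef_pos: [0.5243, 0.0564, 0.1492]
tcp_rot: [0.987, 0.158, 0.008, 0.002]
contact_force: [2.4, -0.1, -2.3]
opening: 0.715
finger_force: 35.7
time: 6.3
eef_pos: [0.5842, -0.1246, 0.1389]
tcp_rot: [0.987, 0.158, -0.001, -0.001]
contact_force: [1.2, -0.1, -5.1]
opening: 0.708
finger_force: 35.6
time: 6.72
eef_pos: [0.61, -0.1949, 0.1386]
tcp_rot: [0.988, 0.157, -0.001, -0.001]
contact_force: [-0.1, 0.8, -5.0]
opening: 0.711
finger_force: 35.8
[ 0.60998651 -0.1948995   0.13855539]
```

```bash
python3 -m handwheel '[0.007,-0.006,-0.15,0,0,0,0,0,-0.12,0,0,0,0,0,-0.07,0,0,0,0,0,-0.035,0,0,0,0,0,0,0,0,0]'
python3 -m handwheel '[0,0,0,0,0,0,0,0,0,0,0,0]'
python3 -m handwheel '[0,0,-0.01,0,0,0,0,0,0,0,0,0]'
```

```text
time: 7.13
eef_pos: [0.6108, -0.1947, 0.0821]
tcp_rot: [0.987, 0.158, -0.002, -0.001]
contact_force: [-0.8, 0.8, -5.3]
opening: 0.71
finger_force: 35.8
time: 7.3
eef_pos: [0.6131, -0.1964, 0.0857]
tcp_rot: [0.987, 0.158, 0.001, 0.001]
contact_force: [0.5, -0.4, -5.2]
opening: 0.711
finger_force: 35.8
time: 7.47
eef_pos: [0.6128, -0.1966, 0.0838]
tcp_rot: [0.987, 0.158, 0.001, 0.001]
contact_force: [-0.2, 0.0, -5.1]
opening: 0.71
finger_force: 35.8
```

```bash
python3 -m handwheel '[0,0,-0.012,0,0,0,0,0,0,0,0,0,0,0,0,0,0,0]'
python3 -m handwheel '[-0.008,0,-0.01,0,0,0,0,0,0,0,0,0,0,0,0,0,0,0]'
python3 -m handwheel '[0,0,-0.006,0,0,0,0,0,0,0,0,0,0,0,0,0,0,0]'
```

```text
time: 7.72
eef_pos: [0.6121, -0.1964, 0.0809]
tcp_rot: [0.987, 0.158, -0.0, -0.0]
contact_force: [-0.0, -0.1, -5.4]
opening: 0.71
finger_force: 35.8
time: 7.97
eef_pos: [0.6117, -0.1965, 0.0803]
tcp_rot: [0.988, 0.158, 0.001, 0.0]
contact_force: [1.9, 1.5, -2.9]
opening: 0.71
finger_force: 36.0
time: 8.22
eef_pos: [0.6117, -0.1966, 0.0802]
tcp_rot: [0.987, 0.158, 0.001, 0.0]
contact_force: [-1.4, 1.3, 5.4]
opening: 0.711
finger_force: 36.8
```

```bash
python3 -m handwheel '[0,0,0,0,0,0,0,0,0,0,0,0,0,0,0,0,0,0]' 0.95
python3 -m handwheel '[0,0,0.1,0,0,0,0,0,0.2,0,0,0,0,0,0.25,0,0,0,0,0,0.25,0,0,0,0,0,0.2,0,0,0]'
python3 -m handwheel '[-0.068,0.264,0,0,0,0,-0.068,0.264,0,0,0,0,-0.068,0.264,0,0,0,0,-0.068,0.264,0,0,0,0,-0.068,0.264,0,0,0,0]' 0.65
python3 -m handwheel '[-0.068,0.264,0,0,0,0,-0.068,0.264,0,0,0,0,-0.068,0.264,0,0,0,0,0,0,0,0,0,0,0,0,0,0,0,0]'
python3 - <<'E'
from h import *
c,p,d=shot("wrist"); np.savez("w4.npz",p=p,d=d,**c); cv2.imwrite("pics/w4.png",p)
E
```

```text
time: 8.47
eef_pos: [0.6109, -0.1965, 0.0782]
tcp_rot: [0.987, 0.158, -0.0, 0.0]
contact_force: [0.3, 0.4, 0.0]
opening: 0.947
finger_force: 0.0
time: 8.88
eef_pos: [0.6116, -0.1967, 0.2329]
tcp_rot: [0.987, 0.158, 0.001, 0.001]
contact_force: [0.7, 0.2, 0.2]
opening: 0.952
finger_force: 0.0
time: 9.3
eef_pos: [0.5593, 0.0031, 0.2299]
tcp_rot: [0.988, 0.157, 0.001, 0.0]
contact_force: [0.8, 0.4, 0.2]
opening: 0.65
finger_force: 0.0
time: 9.72
eef_pos: [0.5289, 0.1223, 0.2296]
tcp_rot: [0.987, 0.16, 0.001, 0.0]
contact_force: [0.2, -0.4, 0.5]
opening: 0.65
finger_force: 0.0
```

View pics/w4.png

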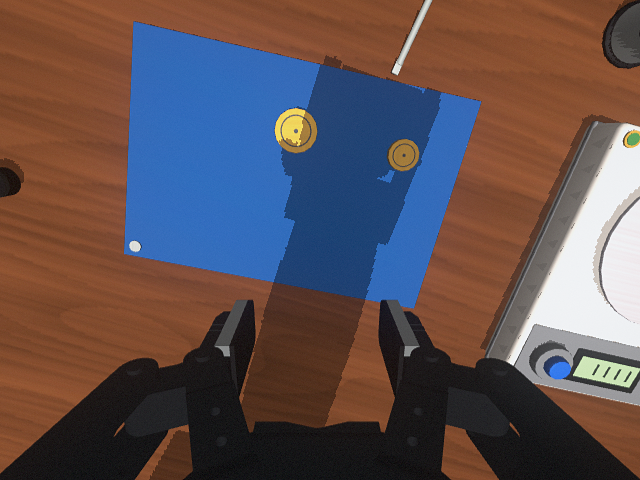

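100 g at (296,130.5), 50 g at (404,155), both undisturbed.

Run:
```python
from h import *
c=dict(np.load("w4.npz")); d=c["d"]
e=ctrl.get_state()["eef_pos"]; print(e)
for n,u,v,z in [("w100",296,130.5,.0125),("w50",404,155,.0115)]: w=world(c,d,u,v,z); print(n,w.round(4),((w-e)/.15).round(3))
b=d[298:330,215:250]; vs,us=np.nonzero((b>0)&(b<.3)); z=[world(c,d,215+u,298+v)[2] for u,v in zip(us,vs)]; print(np.percentile(z,[2,10,50]))
```

```text
[0.52939091 0.12097732 0.22953177]
w100 [0.5995 0.1658 0.0125] [ 0.467  0.299 -1.447]
w50 [0.6107 0.0627 0.0115] [ 0.542 -0.389 -1.454]
[0.21822021 0.22131309 0.22897858]
```

```bash
python3 -m handwheel '[0.2335,0.15,0,0,0,0,0.2335,0.15,0,0,0,0,0,0,-0.25,0,0,0,0,0,-0.25,0,0,0,0,0,-0.25,0,0,0]'
python3 -m handwheel '[0,0,-0.25,0,0,0,0,0,-0.15,0,0,0,0,0,-0.1,0,0,0,0,0,0,0,0,0,0,0,0,0,0,0]'
python3 -m handwheel '[0,0,0,0,0,0]'
```

```text
time: 10.18
eef_pos: [0.6016, 0.1638, 0.116]
tcp_rot: [0.988, 0.157, 0.002, 0.0]
contact_force: [0.6, 0.5, -1.7]
opening: 0.649
finger_force: 0.0
time: 10.6
eef_pos: [0.5996, 0.1638, 0.0404]
tcp_rot: [0.988, 0.157, -0.001, 0.0]
contact_force: [-0.5, 0.1, 0.7]
opening: 0.649
finger_force: 0.0
time: 10.68
eef_pos: [0.6011, 0.1645, 0.0427]
tcp_rot: [0.988, 0.157, 0.001, 0.0]
contact_force: [-0.3, 0.5, 0.9]
opening: 0.647
finger_force: 0.0
```

```bash
python3 -m handwheel '[-0.007,0.007,-0.08,0,0,0,0,0,-0.06,0,0,0,0,0,0,0,0,0,0,0,0,0,0,0]'
python3 -m handwheel '[0,0,0,0,0,0,0,0,0,0,0,0,0,0,0,0,0,0,0,0,0,0,0,0]' 0.2 25
```

```text
time: 11.02
eef_pos: [0.5977, 0.1665, 0.0193]
tcp_rot: [0.987, 0.158, -0.001, -0.0]
contact_force: [0.2, 0.1, 1.0]
opening: 0.649
finger_force: 0.0
time: 11.35
eef_pos: [0.599, 0.1667, 0.0208]
tcp_rot: [0.987, 0.158, 0.001, -0.0]
contact_force: [-0.5, 1.2, 1.4]
opening: 0.454
finger_force: 26.3
```

```bash
python3 -m handwheel '[0,0,0.1,0,0,0,0,0,0.2,0,0,0,0,0,0.25,0,0,0,0,0,0.25,0,0,0,0,0,0,0,0,0]'
python3 -m handwheel '[0.0083,-0.2413,0,0,0,0,0.0083,-0.2413,0,0,0,0,0.0083,-0.2413,0,0,0,0,0.0083,-0.2413,0,0,0,0,0.0083,-0.2413,0,0,0,0]'
python3 -m handwheel '[0.0083,-0.2413,0,0,0,0,0.0083,-0.2413,0,0,0,0,0.0083,-0.2413,0,0,0,0,0.0083,-0.2413,0,0,0,0,0.0083,-0.2413,0,0,0,0]'
python3 -m handwheel '[0,0,0,0,0,0,0,0,0,0,0,0,0,0,0,0,0,0]'
python3 - <<'E'
from h import *
print(ctrl.get_state()['eef_pos'])
c,p,d=shot("wrist"); np.savez("w5.npz",p=p,d=d,**c); cv2.imwrite("pics/w5.png",p[100:400,120:520])
E
```

```text
time: 11.77
eef_pos: [0.6035, 0.1672, 0.1506]
tcp_rot: [0.987, 0.158, 0.008, 0.0]
contact_force: [1.7, 0.6, 0.7]
opening: 0.454
finger_force: 25.5
time: 12.18
eef_pos: [0.6042, -0.0159, 0.1407]
tcp_rot: [0.987, 0.158, 0.0, 0.0]
contact_force: [0.3, -0.5, -1.0]
opening: 0.457
finger_force: 25.5
time: 12.6
eef_pos: [0.6104, -0.1971, 0.1406]
tcp_rot: [0.987, 0.158, 0.0, 0.0]
contact_force: [0.9, -1.3, -0.5]
opening: 0.451
finger_force: 25.5
time: 12.85
eef_pos: [0.6105, -0.1951, 0.1401]
tcp_rot: [0.988, 0.157, -0.0, -0.0]
contact_force: [-0.2, -0.8, -1.2]
opening: 0.452
finger_force: 25.6
[ 0.61045743 -0.19513282  0.14010936]
```

View pics/w5.png

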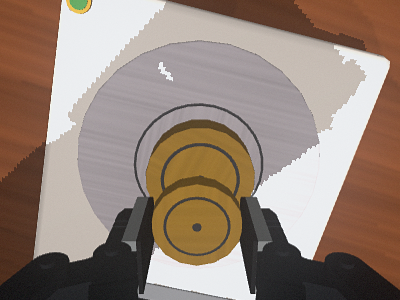

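The held 100 g disc is level, and the 500 g sits centred in the ring.

```bash
python3 -m handwheel '[0.006,-0.006,-0.1,0,0,0,0,0,-0.08,0,0,0,0,0,-0.06,0,0,0,0,0,0,0,0,0,0,0,0,0,0,0]'
python3 -m handwheel '[0,0,-0.015,0,0,0,0,0,0,0,0,0,0,0,0,0,0,0]'
python3 -m handwheel '[0,0,-0.007,0,0,0,0,0,0,0,0,0,0,0,0,0,0,0]'
python3 -m handwheel '[0,0,-0.007,0,0,0,0,0,0,0,0,0,0,0,0,0,0,0]'
```

```text
time: 13.32
eef_pos: [0.6111, -0.1955, 0.1026]
tcp_rot: [0.987, 0.158, -0.001, -0.001]
contact_force: [-0.4, -0.1, -0.9]
opening: 0.453
finger_force: 25.6
time: 13.57
eef_pos: [0.6117, -0.1963, 0.1018]
tcp_rot: [0.987, 0.158, -0.0, -0.0]
contact_force: [-0.5, 0.9, -0.8]
opening: 0.452
finger_force: 25.6
time: 13.82
eef_pos: [0.6117, -0.1964, 0.1009]
tcp_rot: [0.987, 0.158, 0.0, 0.0]
contact_force: [-0.1, -0.2, -1.0]
opening: 0.452
finger_force: 25.6
time: 14.07
eef_pos: [0.6119, -0.1964, 0.0999]
tcp_rot: [0.987, 0.158, 0.0, 0.0]
contact_force: [0.6, 0.5, -0.0]
opening: 0.458
finger_force: 25.8
```

```bash
python3 -m handwheel '[0,0,0,0,0,0,0,0,0,0,0,0,0,0,0,0,0,0]' 0.6
python3 -m handwheel '[0,0,0.1,0,0,0,0,0,0.2,0,0,0,0,0,0.25,0,0,0,0,0,0.25,0,0,0,0,0,0.07,0,0,0]'
python3 -m handwheel '[-0.059,0.244,0,0,0,0,-0.059,0.244,0,0,0,0,-0.059,0.244,0,0,0,0,-0.059,0.244,0,0,0,0,-0.059,0.244,0,0,0,0]' 0.52
python3 -m handwheel '[-0.059,0.244,0,0,0,0,-0.059,0.244,0,0,0,0,0,0,0,0,0,0,0,0,0,0,0,0,0,0,0,0,0,0]'
python3 - <<'E'
from h import *
e=ctrl.get_state()["eef_pos"]
c,p,d=shot("wrist"); np.savez("w6.npz",p=p,d=d,**c); cv2.imwrite("pics/w6.png",p)
hsv=cv2.cvtColor(p,cv2.COLOR_BGR2HSV); m=cv2.inRange(hsv,(15,110,90),(30,255,255))
n,l,s,ce=cv2.connectedComponentsWithStats(cv2.morphologyEx(m,cv2.MORPH_CLOSE,np.ones((5,5))))
for i in range(1,n):
    if s[i,4]>300: w=world(c,d,*ce[i],.0115); print(ce[i],s[i],w.round(4),((w-e)/.15).round(3))
print(e)
E
```

```text
time: 14.32
eef_pos: [0.6118, -0.1964, 0.0999]
tcp_rot: [0.987, 0.158, 0.0, 0.0]
contact_force: [-0.6, -0.9, -0.5]
opening: 0.595
finger_force: 0.0
time: 14.73
eef_pos: [0.6145, -0.1976, 0.2383]
tcp_rot: [0.987, 0.158, 0.005, 0.004]
contact_force: [1.9, 0.5, 1.4]
opening: 0.598
finger_force: 0.0
time: 15.15
eef_pos: [0.5667, -0.0119, 0.2301]
tcp_rot: [0.988, 0.157, 0.0, -0.0]
contact_force: [0.4, -0.2, -0.5]
opening: 0.521
finger_force: 0.0
time: 15.57
eef_pos: [0.5499, 0.0596, 0.2303]
tcp_rot: [0.987, 0.158, 0.0, 0.0]
contact_force: [-0.2, -0.6, 0.1]
opening: 0.516
finger_force: 0.0
[333.28026316 154.48947368] [319 139  30  32 760] [0.6109 0.0631 0.0115] [ 0.406  0.023 -1.459]
[620.43183609 261.01457841] [ 593  220   47   74 2538] [ 0.6024 -0.2559  0.0115] [ 0.35  -2.104 -1.459]
[0.54993094 0.05964656 0.23028105]
```

View pics/w6.png

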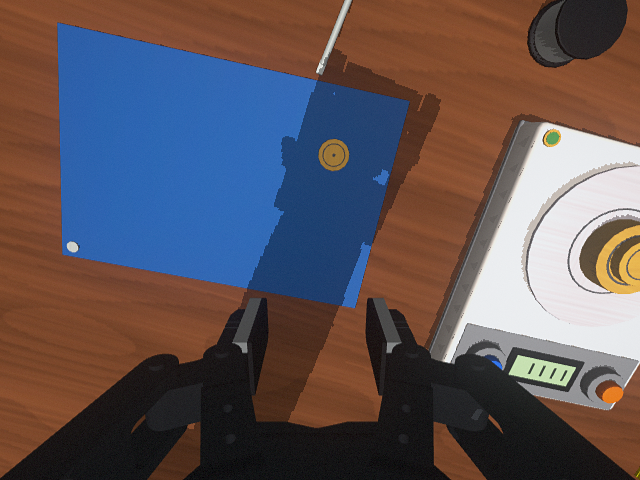

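The 50 g disc is at (333,154.5), and the stack on the pan looks fine. Next: pick the 50 g.

```bash
python3 -m handwheel '[0.2,0.01,0,0,0,0,0.207,0.011,0,0,0,0,0,0,-0.25,0,0,0,0,0,-0.25,0,0,0,0,0,-0.25,0,0,0]'
python3 -m handwheel '[0,0,-0.25,0,0,0,0,0,-0.2,0,0,0,0,0,-0.1,0,0,0,0,0,-0.07,0,0,0,0,0,0,0,0,0]'
python3 -m handwheel '[0,0,-0.02,0,0,0,0,0,0,0,0,0,0,0,0,0,0,0]'
```

```text
time: 16.03
eef_pos: [0.6125, 0.0609, 0.1171]
tcp_rot: [0.988, 0.156, 0.001, 0.0]
contact_force: [-0.4, -0.5, -0.7]
opening: 0.519
finger_force: 0.0
time: 16.45
eef_pos: [0.6099, 0.0615, 0.0221]
tcp_rot: [0.988, 0.157, -0.002, -0.0]
contact_force: [0.3, -0.1, -0.1]
opening: 0.52
finger_force: 0.0
time: 16.7
eef_pos: [0.6121, 0.0627, 0.0234]
tcp_rot: [0.988, 0.158, 0.001, 0.0]
contact_force: [0.5, -0.3, -0.0]
opening: 0.521
finger_force: 0.0
```

```bash
python3 -m handwheel '[-0.006,0.002,-0.01,0,0,0,0,0,0,0,0,0]'
python3 -m handwheel '[0,0,0,0,0,0,0,0,0,0,0,0,0,0,0,0,0,0,0,0,0,0,0,0]' 0.1 22
python3 -m handwheel '[0,0,0.1,0,0,0,0,0,0.2,0,0,0,0,0,0.25,0,0,0,0,0,0.25,0,0,0,0,0,0.05,0,0,0]'
python3 -m handwheel '[0,0,0,0,0,0,0,0,0,0,0,0]'
python3 -c "
from h import *
e=ctrl.get_state()['eef_pos']; print(e,((np.array([.6116,-.1962,.115])-e)/.15).round(3))"
```

```text
time: 16.87
eef_pos: [0.6103, 0.0634, 0.0211]
tcp_rot: [0.987, 0.158, 0.001, 0.0]
contact_force: [0.6, -0.6, 0.2]
opening: 0.523
finger_force: 0.0
time: 17.2
eef_pos: [0.6109, 0.0635, 0.0218]
tcp_rot: [0.987, 0.158, 0.001, 0.0]
contact_force: [-1.0, 0.9, 5.6]
opening: 0.339
finger_force: 24.2
time: 17.62
eef_pos: [0.6137, 0.0633, 0.1553]
tcp_rot: [0.987, 0.158, 0.006, 0.001]
contact_force: [1.3, -0.5, 0.2]
opening: 0.333
finger_force: 21.9
time: 17.78
eef_pos: [0.6097, 0.0634, 0.1475]
tcp_rot: [0.987, 0.158, 0.0, 0.0]
contact_force: [-0.2, 0.9, -0.7]
opening: 0.335
finger_force: 21.8
[0.60965786 0.06337754 0.14750833] [ 0.013 -1.731 -0.217]
```

```bash
python3 -m handwheel '[0.002,-0.247,0,0,0,0,0.002,-0.247,0,0,0,0,0.002,-0.247,0,0,0,0,0.002,-0.247,0,0,0,0,0.002,-0.247,0,0,0,0]'
python3 -m handwheel '[0.002,-0.247,0,0,0,0,0.001,-0.249,0,0,0,0,0,0,0,0,0,0,0,0,-0.1,0,0,0,0,0,-0.1,0,0,0]'
python3 -m handwheel '[0,0,0,0,0,0,0,0,0,0,0,0,0,0,0,0,0,0]'
```

```text
time: 18.2
eef_pos: [0.6093, -0.1228, 0.144]
tcp_rot: [0.987, 0.158, -0.003, -0.002]
contact_force: [0.6, 0.2, -0.9]
opening: 0.328
finger_force: 21.9
time: 18.62
eef_pos: [0.6109, -0.1968, 0.1152]
tcp_rot: [0.988, 0.157, -0.001, -0.001]
contact_force: [-0.7, 0.1, -1.6]
opening: 0.337
finger_force: 21.9
time: 18.87
eef_pos: [0.6114, -0.1956, 0.1166]
tcp_rot: [0.987, 0.158, -0.001, -0.001]
contact_force: [0.5, 0.0, 0.0]
opening: 0.333
finger_force: 21.9
```

```bash
python3 -m handwheel '[0,0,-0.03,0,0,0,0,0,0,0,0,0,0,0,0,0,0,0]'
python3 -m handwheel '[0,0,-0.007,0,0,0,0,0,0,0,0,0,0,0,0,0,0,0]'
python3 -m handwheel '[0,0,-0.006,0,0,0,0,0,0,0,0,0,0,0,0,0,0,0]'
```

```text
time: 19.12
eef_pos: [0.612, -0.1961, 0.1135]
tcp_rot: [0.987, 0.158, 0.0, 0.0]
contact_force: [-0.2, 0.5, -0.5]
opening: 0.335
finger_force: 21.9
time: 19.37
eef_pos: [0.612, -0.1964, 0.1124]
tcp_rot: [0.987, 0.158, 0.0, 0.0]
contact_force: [0.8, -0.1, 0.2]
opening: 0.339
finger_force: 21.9
time: 19.62
eef_pos: [0.6118, -0.1963, 0.1112]
tcp_rot: [0.987, 0.158, -0.0, -0.0]
contact_force: [-0.3, 0.1, -0.9]
opening: 0.33
finger_force: 21.9
```

```bash
python3 -m handwheel '[0,0,-0.006,0,0,0,0,0,0,0,0,0,0,0,0,0,0,0]'
python3 -m handwheel '[0,0,-0.003,0,0,0,0,0,0,0,0,0,0,0,0,0,0,0]'
```

```text
time: 19.87
eef_pos: [0.6119, -0.1963, 0.1104]
tcp_rot: [0.987, 0.158, 0.0, -0.0]
contact_force: [0.1, 0.7, -0.5]
opening: 0.332
finger_force: 22.0
time: 20.12
eef_pos: [0.6119, -0.1964, 0.1103]
tcp_rot: [0.987, 0.158, -0.0, 0.0]
contact_force: [-2.0, 0.8, 1.9]
opening: 0.337
finger_force: 23.2
```

```bash
python3 -m handwheel '[0,0,0,0,0,0,0,0,0,0,0,0,0,0,0,0,0,0]' 0.5
python3 -m handwheel '[0,0,0.1,0,0,0,0,0,0.2,0,0,0,0,0,0.25,0,0,0,0,0,0.25,0,0,0,0,0,0,0,0,0]'
python3 -m handwheel '[-0.217,-0.122,0,0,0,0,-0.217,-0.122,0,0,0,0,-0.217,-0.122,0,0,0,0,-0.217,-0.122,0,0,0,0,0,0,0,0,0,0]' 0
python3 -m handwheel '[0,0,-0.25,0,0,0,0,0,-0.2,0,0,0,0,0,0,0,0,0,0,0,0,0,0,0]'
python3 - <<'E'
from h import *
print(ctrl.get_state()["eef_pos"])
c,p,d=shot("wrist"); np.savez("w7.npz",p=p,d=d,**c); cv2.imwrite("pics/w7.png",p)
E
```

```text
time: 20.37
eef_pos: [0.6119, -0.1963, 0.1097]
tcp_rot: [0.987, 0.158, 0.0, 0.0]
contact_force: [-0.2, 0.4, 0.1]
opening: 0.499
finger_force: 0.0
time: 20.78
eef_pos: [0.6158, -0.1982, 0.2403]
tcp_rot: [0.987, 0.158, 0.007, 0.005]
contact_force: [0.2, -0.8, 1.3]
opening: 0.5
finger_force: 0.0
time: 21.2
eef_pos: [0.4775, -0.2717, 0.2292]
tcp_rot: [0.988, 0.156, -0.001, 0.0]
contact_force: [0.5, -0.8, -0.2]
opening: -0.001
finger_force: 0.0
time: 21.53
eef_pos: [0.4809, -0.2686, 0.1607]
tcp_rot: [0.987, 0.158, -0.001, -0.002]
contact_force: [0.7, 0.7, -0.1]
opening: -0.001
finger_force: 0.0
[ 0.48086176 -0.26859507  0.16065937]
```

View pics/w7.png

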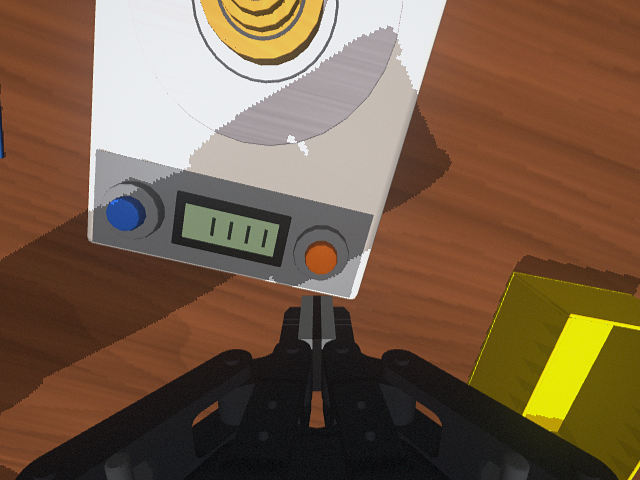

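CAL is at (320.5,258.5). The three discs stand concentric in the ring at the top of the view.

Run:
```python
from h import *
c=dict(np.load("w7.npz")); d=c["d"]; e=ctrl.get_state()["eef_pos"]
w=world(c,d,320.5,258.5,.0695); print(w,e,((w+[0,0,.019]-e)/.15).round(3))
t,q,D=shot("top"); cv2.imwrite("pics/t7.png",cv2.resize(q[205:310,350:430],(600,780))[:600])
hsv=cv2.cvtColor(q,cv2.COLOR_BGR2HSV); m=cv2.inRange(hsv,(10,70,90),(35,255,255)); m[:225]=0; m[275:]=0; m[:,365:415]&=255; m[:,:365]=0; m[:,415:]=0
v,u=np.nonzero(m); print(len(u),u.mean(),v.mean(),u.min(),u.max(),v.min(),v.max(),world(t,D,u.mean(),v.mean(),.085))
```

```text
[ 0.48260093 -0.2697882   0.0695    ] [ 0.48210314 -0.26951879  0.16284714] [ 0.003 -0.002 -0.496]
327 390.7400611620795 244.94495412844037 381 414 235 274 [ 0.60359667 -0.19444758  0.085     ]
```

```bash
python3 -m handwheel '[0,0,-0.2,0,0,0,0,0,-0.15,0,0,0,0,0,-0.1,0,0,0,0,0,-0.03,0,0,0,0,0,0,0,0,0]'
python3 -m handwheel '[0,0,-0.02,0,0,0,0,0,0,0,0,0,0,0,0,0,0,0]'
python3 -m handwheel '[0,0,-0.02,0,0,0,0,0,0,0,0,0,0,0,0,0,0,0]'
```

```text
time: 22.05
eef_pos: [0.4823, -0.2697, 0.0911]
tcp_rot: [0.987, 0.158, 0.0, 0.0]
contact_force: [0.9, -0.4, -0.6]
opening: 0.002
finger_force: 0.0
time: 22.3
eef_pos: [0.4833, -0.2706, 0.0896]
tcp_rot: [0.987, 0.158, 0.002, 0.002]
contact_force: [1.2, 0.4, 1.8]
opening: -0.001
finger_force: 0.8
time: 22.55
eef_pos: [0.4831, -0.2706, 0.086]
tcp_rot: [0.987, 0.158, 0.002, 0.002]
contact_force: [3.3, -0.7, 4.1]
opening: -0.001
finger_force: 2.1
```

```bash
python3 -m handwheel '[0,0,-0.015,0,0,0,0,0,0,0,0,0,0,0,0,0,0,0]'
python3 -m handwheel '[0,0,-0.012,0,0,0,0,0,0,0,0,0,0,0,0,0,0,0]'
python3 -m handwheel '[0,0,0.1,0,0,0,0,0,0.2,0,0,0,0,0,0.25,0,0,0,0,0,0.25,0,0,0,0,0,0.2,0,0,0]'
python3 -m handwheel '[0,0,0,0,0,0,0,0,0,0,0,0,0,0,0,0,0,0]' 0.5
python3 -m handwheel '[-0.05,0,0,0,0,0,0,0,0,0,0,0,0,0,0,0,0,0]'
python3 - <<'E'
from h import *
print(ctrl.get_state()["eef_pos"])
c,p,d=shot("wrist"); np.savez("w8.npz",p=p,d=d,**c); cv2.imwrite("pics/w8.png",p)
E
```

```text
time: 22.8
eef_pos: [0.4832, -0.2707, 0.0849]
tcp_rot: [0.987, 0.158, 0.001, 0.001]
contact_force: [0.9, 1.0, 11.7]
opening: 0.0
finger_force: 6.0
time: 23.05
eef_pos: [0.4833, -0.2707, 0.0848]
tcp_rot: [0.987, 0.158, 0.001, 0.001]
contact_force: [-3.2, 4.1, 20.5]
opening: -0.002
finger_force: 10.2
time: 23.47
eef_pos: [0.4809, -0.2691, 0.2317]
tcp_rot: [0.987, 0.158, -0.001, -0.001]
contact_force: [1.3, -0.8, 1.3]
opening: 0.004
finger_force: 0.0
time: 23.72
eef_pos: [0.4806, -0.2688, 0.2285]
tcp_rot: [0.987, 0.158, -0.001, -0.001]
contact_force: [-0.5, 1.2, -0.8]
opening: 0.421
finger_force: 0.0
time: 23.97
eef_pos: [0.473, -0.269, 0.2284]
tcp_rot: [0.988, 0.158, -0.001, -0.001]
contact_force: [-0.1, 0.3, -0.9]
opening: 0.502
finger_force: 0.0
[ 0.47304193 -0.26895893  0.2283643 ]
```

View pics/w8.png

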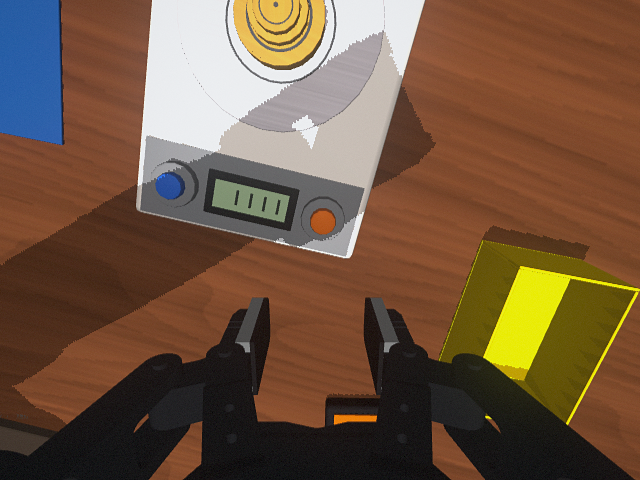

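The stack stands intact. The 50 g dot is at (276,5).

Run:
```python
from h import *
c=dict(np.load("w8.npz")); d=c["d"]; e=ctrl.get_state()["eef_pos"]
w=world(c,d,276,5,.100); print(w,((w-e)/.15).round(3))
```

```text
[ 0.61082365 -0.19670575  0.1       ] [ 0.916  0.483 -0.859]
```

```bash
python3 -m handwheel '[0.231,0.121,0,0,0,0,0.231,0.121,0,0,0,0,0.231,0.121,0,0,0,0,0.231,0.121,0,0,0,0,0,0,-0.25,0,0,0]'
python3 -m handwheel '[0,0,-0.25,0,0,0,0,0,-0.15,0,0,0,0,0,-0.08,0,0,0,0,0,0,0,0,0,0,0,0,0,0,0]'
python3 -m handwheel '[0,0,0,0,0,0,0,0,0,0,0,0]'
```

```text
time: 24.43
eef_pos: [0.6219, -0.196, 0.2015]
tcp_rot: [0.987, 0.16, 0.009, 0.005]
contact_force: [0.4, -1.1, 1.5]
opening: 0.497
finger_force: 0.0
time: 24.85
eef_pos: [0.6128, -0.1971, 0.1208]
tcp_rot: [0.987, 0.158, -0.0, -0.0]
contact_force: [0.8, -0.1, 1.4]
opening: 0.499
finger_force: 0.0
time: 25.02
eef_pos: [0.6142, -0.1979, 0.1238]
tcp_rot: [0.988, 0.158, 0.002, 0.001]
contact_force: [-0.1, -0.5, 0.6]
opening: 0.5
finger_force: 0.0
```

```bash
python3 -m handwheel '[-0.016,0.007,-0.05,0,0,0,0,0,-0.035,0,0,0,0,0,0,0,0,0,0,0,0,0,0,0,0,0,0,0,0,0]'
python3 -m handwheel '[0,0,0,0,0,0]'
```

```text
time: 25.43
eef_pos: [0.6103, -0.1959, 0.1081]
tcp_rot: [0.987, 0.158, -0.0, -0.0]
contact_force: [-0.0, -0.1, -0.4]
opening: 0.498
finger_force: 0.0
time: 25.52
eef_pos: [0.6105, -0.1959, 0.1082]
tcp_rot: [0.987, 0.158, 0.0, 0.0]
contact_force: [-0.7, -0.7, 0.5]
opening: 0.501
finger_force: 0.0
```

```bash
python3 -m handwheel '[0,0,0.016,0,0,0,0,0,0,0,0,0]'
python3 -m handwheel '[0,0,0,0,0,0,0,0,0,0,0,0,0,0,0,0,0,0,0,0,0,0,0,0]' 0.1 22
python3 -m handwheel '[0,0,0.1,0,0,0,0,0,0.2,0,0,0,0,0,0,0,0,0,0,0,0,0,0,0]'
python3 -m handwheel '[0,0.247,0,0,0,0,0,0.247,0,0,0,0,0,0.247,0,0,0,0,0,0.247,0,0,0,0,0,0.247,0,0,0,0]'
python3 -m handwheel '[0,0.247,0,0,0,0,0,0.247,0,0,0,0,0,0,0,0,0,0,0,0,0,0,0,0,0,0,0,0,0,0]'
```

```text
time: 25.68
eef_pos: [0.6107, -0.196, 0.1112]
tcp_rot: [0.987, 0.158, 0.0, 0.0]
contact_force: [0.0, -0.5, -0.6]
opening: 0.497
finger_force: 0.0
time: 26.02
eef_pos: [0.6107, -0.196, 0.1111]
tcp_rot: [0.987, 0.158, 0.0, 0.0]
contact_force: [-0.2, 0.3, 2.9]
opening: 0.334
finger_force: 21.7
time: 26.35
eef_pos: [0.6116, -0.1965, 0.1576]
tcp_rot: [0.987, 0.158, 0.002, 0.001]
contact_force: [0.1, -0.2, -0.3]
opening: 0.331
finger_force: 21.8
time: 26.77
eef_pos: [0.6091, -0.0089, 0.1535]
tcp_rot: [0.988, 0.157, -0.001, -0.001]
contact_force: [0.3, 0.5, -1.9]
opening: 0.335
finger_force: 21.9
time: 27.18
eef_pos: [0.6097, 0.0634, 0.1541]
tcp_rot: [0.987, 0.158, -0.001, 0.0]
contact_force: [0.2, -0.3, 0.2]
opening: 0.331
finger_force: 21.9
```

```bash
python3 -m handwheel '[0,0,-0.25,0,0,0,0,0,-0.25,0,0,0,0,0,-0.2,0,0,0,0,0,-0.1,0,0,0,0,0,-0.05,0,0,0]'
python3 -m handwheel '[0,0,0,0,0,0,0,0,0,0,0,0,0,0,0,0,0,0]'
python3 -m handwheel '[0,0,-0.01,0,0,0,0,0,0,0,0,0,0,0,0,0,0,0]'
```

```text
time: 27.6
eef_pos: [0.6076, 0.0617, 0.0237]
tcp_rot: [0.988, 0.156, -0.004, -0.001]
contact_force: [-0.3, 0.3, -0.9]
opening: 0.336
finger_force: 21.9
time: 27.85
eef_pos: [0.6119, 0.0627, 0.0299]
tcp_rot: [0.988, 0.157, 0.002, 0.0]
contact_force: [0.1, -0.5, -0.6]
opening: 0.333
finger_force: 21.9
time: 28.1
eef_pos: [0.611, 0.0635, 0.0276]
tcp_rot: [0.987, 0.158, 0.001, 0.0]
contact_force: [0.2, 0.2, 0.2]
opening: 0.335
finger_force: 21.9
```

```bash
python3 -m handwheel '[0,0,-0.025,0,0,0,0,0,0,0,0,0,0,0,0,0,0,0]'
python3 -m handwheel '[0,0,-0.008,0,0,0,0,0,0,0,0,0,0,0,0,0,0,0]'
python3 -m handwheel '[0,0,-0.006,0,0,0,0,0,0,0,0,0,0,0,0,0,0,0]'
```

```text
time: 28.35
eef_pos: [0.6103, 0.0636, 0.0227]
tcp_rot: [0.987, 0.158, -0.0, -0.0]
contact_force: [0.3, -0.2, -0.8]
opening: 0.332
finger_force: 22.0
time: 28.6
eef_pos: [0.6103, 0.0636, 0.0226]
tcp_rot: [0.987, 0.158, -0.001, -0.0]
contact_force: [-2.6, 0.9, 6.1]
opening: 0.334
finger_force: 22.4
time: 28.85
eef_pos: [0.6104, 0.0636, 0.0225]
tcp_rot: [0.987, 0.158, -0.001, -0.0]
contact_force: [-4.8, -0.7, 8.9]
opening: 0.333
finger_force: 22.8
```

```bash
python3 -m handwheel '[0,0,0.01,0,0,0,0,0,0,0,0,0,0,0,0,0,0,0]' 0.5
python3 -m handwheel '[0,0,0.2,0,0,0,0,0,0.25,0,0,0,0,0,0.25,0,0,0,0,0,0.25,0,0,0,0,0,0.15,0,0,0]'
python3 -m handwheel '[0.0015,-0.247,0,0,0,0,0.0015,-0.247,0,0,0,0,0.0015,-0.247,0,0,0,0,0.0015,-0.247,0,0,0,0,0.0015,-0.247,0,0,0,0]' 0.65
python3 -m handwheel '[0,-0.247,0,0,0,0,0,-0.247,0,0,0,0,0,0,0,0,0,0,0,0,0,0,0,0,0,0,0,0,0,0]'
python3 - <<'E'
from h import *
e=ctrl.get_state()["eef_pos"]; print(e)
c,p,d=shot("wrist"); cv2.imwrite("pics/w9.png",p)
t,q,D=shot("top"); np.savez("t9.npz",p=q,d=D,**t)
hsv=cv2.cvtColor(q,cv2.COLOR_BGR2HSV); m=cv2.inRange(hsv,(15,90,90),(35,255,255))[228:290,225:318]
v,u=np.nonzero(m); print(len(u),u.mean()+225,v.mean()+228,u.min()+225,u.max()+225,v.min()+228,v.max()+228)
E
```

```text
time: 29.1
eef_pos: [0.6104, 0.0635, 0.0221]
tcp_rot: [0.987, 0.158, 0.0, 0.0]
contact_force: [-0.5, 0.5, 0.3]
opening: 0.496
finger_force: 0.0
time: 29.52
eef_pos: [0.612, 0.0634, 0.1918]
tcp_rot: [0.987, 0.158, 0.003, 0.001]
contact_force: [0.5, 0.4, 1.5]
opening: 0.495
finger_force: 0.0
time: 29.93
eef_pos: [0.6112, -0.1233, 0.1868]
tcp_rot: [0.987, 0.158, -0.0, -0.0]
contact_force: [0.3, 0.8, 0.4]
opening: 0.652
finger_force: 0.0
time: 30.35
eef_pos: [0.6112, -0.1956, 0.1865]
tcp_rot: [0.988, 0.157, -0.0, -0.001]
contact_force: [0.3, 0.3, 0.2]
opening: 0.647
finger_force: 0.0
[ 0.61120775 -0.19560413  0.18645726]
47 302.02127659574467 241.82978723404256 299 305 238 245
```

View pics/w9.png

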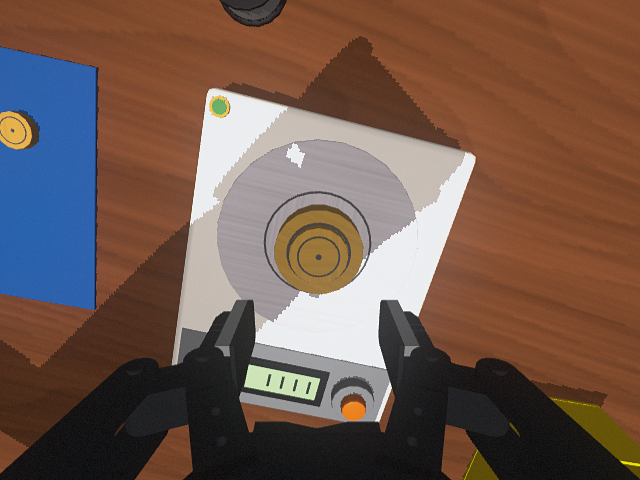

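The 50 g lies flat on the mat at (16,130), and the 100 g is on the 500 g at (318,257). Next: pick the 100 g.

```bash
python3 -m handwheel '[0,-0.004,-0.2,0,0,0,0,0,-0.2,0,0,0,0,0,-0.1,0,0,0,0,0,-0.06,0,0,0,0,0,0,0,0,0]'
python3 -m handwheel '[0,0,0,0,0,0,0,0,0,0,0,0,0,0,0,0,0,0]'
```

```text
time: 30.87
eef_pos: [0.6102, -0.1944, 0.1004]
tcp_rot: [0.987, 0.159, -0.002, -0.001]
contact_force: [-0.2, -0.1, 0.2]
opening: 0.65
finger_force: 0.0
time: 31.12
eef_pos: [0.6128, -0.1968, 0.1053]
tcp_rot: [0.987, 0.158, 0.001, 0.001]
contact_force: [-0.7, -0.5, -0.4]
opening: 0.653
finger_force: 0.0
```

```bash
python3 -m handwheel '[0,0,-0.03,0,0,0,0,0,0,0,0,0,0,0,0,0,0,0]'
python3 -m handwheel '[0,0,0,0,0,0,0,0,0,0,0,0,0,0,0,0,0,0,0,0,0,0,0,0]' 0.2 25
python3 -m handwheel '[0,0,0.1,0,0,0,0,0,0.2,0,0,0,0,0,0.1,0,0,0,0,0,0,0,0,0]'
python3 -m handwheel '[-0.008,0.2415,0,0,0,0,-0.008,0.2415,0,0,0,0,-0.008,0.2415,0,0,0,0,-0.008,0.2415,0,0,0,0,-0.008,0.2415,0,0,0,0]'
python3 -m handwheel '[-0.008,0.2415,0,0,0,0,-0.008,0.2415,0,0,0,0,-0.008,0.2415,0,0,0,0,-0.008,0.2415,0,0,0,0,-0.008,0.2415,0,0,0,0]'
python3 -m handwheel '[0,0,0,0,0,0,0,0,0,0,0,0,0,0,0,0,0,0]'
```

```text
time: 31.37
eef_pos: [0.6114, -0.1965, 0.0988]
tcp_rot: [0.987, 0.158, 0.0, -0.0]
contact_force: [-0.5, -0.8, 0.1]
opening: 0.645
finger_force: 0.0
time: 31.7
eef_pos: [0.6121, -0.1968, 0.0998]
tcp_rot: [0.987, 0.158, 0.001, 0.0]
contact_force: [0.2, 0.6, 5.4]
opening: 0.447
finger_force: 28.0
time: 32.03
eef_pos: [0.6135, -0.1975, 0.1627]
tcp_rot: [0.987, 0.158, 0.003, 0.002]
contact_force: [1.3, -0.7, -0.0]
opening: 0.453
finger_force: 25.5
time: 32.45
eef_pos: [0.604, -0.0137, 0.1563]
tcp_rot: [0.988, 0.157, -0.002, -0.001]
contact_force: [0.2, 0.0, -1.1]
opening: 0.453
finger_force: 25.6
time: 32.87
eef_pos: [0.598, 0.1673, 0.1563]
tcp_rot: [0.987, 0.158, -0.002, -0.0]
contact_force: [1.2, -0.5, -1.2]
opening: 0.457
finger_force: 25.6
time: 33.12
eef_pos: [0.5986, 0.1655, 0.1569]
tcp_rot: [0.987, 0.158, -0.001, 0.0]
contact_force: [0.7, -0.6, -1.1]
opening: 0.449
finger_force: 25.6
```

```bash
python3 -m handwheel '[0,0,-0.25,0,0,0,0,0,-0.25,0,0,0,0,0,-0.2,0,0,0,0,0,-0.12,0,0,0,0,0,-0.06,0,0,0]'
python3 -m handwheel '[0,0,0,0,0,0,0,0,0,0,0,0,0,0,0,0,0,0]'
python3 -m handwheel '[0,0,-0.015,0,0,0,0,0,0,0,0,0,0,0,0,0,0,0]'
python3 -m handwheel '[0,0,-0.01,0,0,0,0,0,0,0,0,0,0,0,0,0,0,0]'
```

```text
time: 33.53
eef_pos: [0.5967, 0.1635, 0.022]
tcp_rot: [0.988, 0.157, -0.004, -0.0]
contact_force: [-0.1, 0.1, -1.4]
opening: 0.452
finger_force: 25.6
time: 33.78
eef_pos: [0.6012, 0.1653, 0.0286]
tcp_rot: [0.988, 0.157, 0.002, 0.0]
contact_force: [0.5, 0.2, -0.9]
opening: 0.454
finger_force: 25.6
time: 34.03
eef_pos: [0.6001, 0.1659, 0.0255]
tcp_rot: [0.987, 0.158, 0.001, 0.0]
contact_force: [-0.7, -0.6, -1.4]
opening: 0.456
finger_force: 25.6
time: 34.28
eef_pos: [0.5994, 0.1659, 0.0229]
tcp_rot: [0.987, 0.158, -0.0, 0.0]
contact_force: [0.5, -0.7, -1.5]
opening: 0.452
finger_force: 25.6
```

```bash
python3 -m handwheel '[0,0,-0.01,0,0,0,0,0,0,0,0,0,0,0,0,0,0,0]'
python3 -m handwheel '[0,0,-0.006,0,0,0,0,0,0,0,0,0,0,0,0,0,0,0]'
```

```text
time: 34.53
eef_pos: [0.5993, 0.1658, 0.0212]
tcp_rot: [0.987, 0.158, -0.0, -0.0]
contact_force: [0.1, 0.2, -1.1]
opening: 0.455
finger_force: 25.6
time: 34.78
eef_pos: [0.5996, 0.1658, 0.0208]
tcp_rot: [0.987, 0.158, 0.0, 0.0]
contact_force: [-1.0, -0.1, 1.4]
opening: 0.45
finger_force: 26.9
```

```bash
python3 -m handwheel '[0,0,0,0,0,0,0,0,0,0,0,0,0,0,0,0,0,0]' 0.62
python3 -m handwheel '[0,0,0.2,0,0,0,0,0,0.25,0,0,0,0,0,0.25,0,0,0,0,0,0.25,0,0,0,0,0,0.15,0,0,0]'
python3 -m handwheel '[0.008,-0.2415,0,0,0,0,0.008,-0.2415,0,0,0,0,0.008,-0.2415,0,0,0,0,0.008,-0.2415,0,0,0,0,0.008,-0.2415,0,0,0,0]' 0.9
python3 -m handwheel '[0.008,-0.2415,0,0,0,0,0.008,-0.2415,0,0,0,0,0.008,-0.2415,0,0,0,0,0.008,-0.2415,0,0,0,0,0.008,-0.2415,0,0,0,0]'
python3 -m handwheel '[0,0,0,0,0,0,0,0,0,0,0,0,0,0,0,0,0,0]'
python3 - <<'E'
from h import *
e=ctrl.get_state()["eef_pos"]; print(e)
c,p,d=shot("wrist"); cv2.imwrite("pics/w10.png",p)
hsv=cv2.cvtColor(p,cv2.COLOR_BGR2HSV); m=cv2.inRange(hsv,(13,110,60),(32,255,255))
n,l,s,ce=cv2.connectedComponentsWithStats(cv2.morphologyEx(m,cv2.MORPH_CLOSE,np.ones((7,7))))
for i in range(1,n):
    if s[i,4]>300: w=world(c,d,*ce[i],.082); print(ce[i],s[i],w.round(4),((w-e)/.15).round(3))
E
```

```text
time: 35.03
eef_pos: [0.5996, 0.1657, 0.0205]
tcp_rot: [0.987, 0.158, 0.0, 0.0]
contact_force: [0.1, -0.4, -0.4]
opening: 0.618
finger_force: 0.0
time: 35.45
eef_pos: [0.6012, 0.166, 0.1906]
tcp_rot: [0.987, 0.158, 0.003, 0.0]
contact_force: [1.5, -0.0, 0.7]
opening: 0.618
finger_force: 0.0
time: 35.87
eef_pos: [0.6053, -0.0168, 0.1857]
tcp_rot: [0.987, 0.158, 0.0, 0.0]
contact_force: [-0.1, 0.5, 0.3]
opening: 0.903
finger_force: 0.0
time: 36.28
eef_pos: [0.6113, -0.1983, 0.1855]
tcp_rot: [0.987, 0.158, 0.0, 0.0]
contact_force: [1.4, 0.4, 0.2]
opening: 0.901
finger_force: 0.0
time: 36.53
eef_pos: [0.6113, -0.1963, 0.1852]
tcp_rot: [0.988, 0.157, -0.0, -0.0]
contact_force: [0.3, -0.4, -0.9]
opening: 0.905
finger_force: 0.0
[ 0.61130166 -0.1962644   0.18518661]
[ 16.11207646 130.36229366] [   0  111   37   38 1151] [0.6305 0.0036 0.082 ] [ 0.128  1.333 -0.688]
[317.24184168 249.8720517 ] [ 273  206   89   88 6190] [ 0.6144 -0.1951  0.082 ] [ 0.02   0.008 -0.688]
[352.73065903 411.81661891] [342 403  23  19 349] [ 0.4931 -0.2648  0.082 ] [-0.788 -0.457 -0.688]
[616.38244514 430.2492163 ] [585 403  55  58 638] [ 0.5423 -0.4761  0.082 ] [-0.46  -1.866 -0.688]
[495.66511936 462.92307692] [ 471  438   55   42 1508] [ 0.48   -0.3985  0.082 ] [-0.876 -1.348 -0.688]
```

View pics/w10.png

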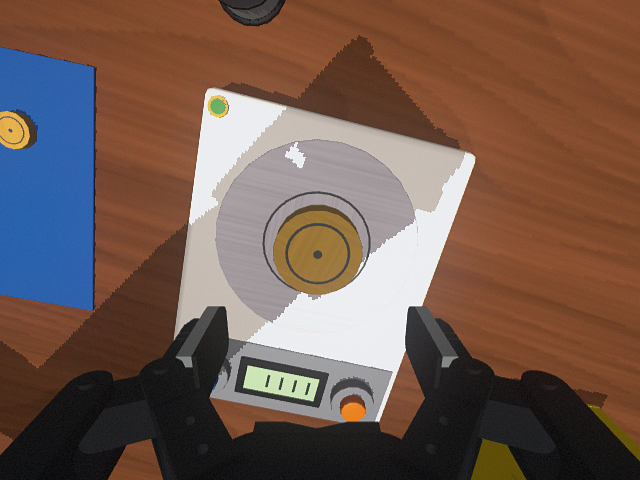

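Only the 500 g is left on the pan, with its dot at (318,254) under the gripper.

```bash
python3 -m handwheel '[0,0,-0.2,0,0,0,0,0,-0.2,0,0,0,0,0,-0.15,0,0,0,0,0,-0.1,0,0,0,0,0,-0.05,0,0,0]'
python3 -m handwheel '[0,0,0,0,0,0,0,0,0,0,0,0,0,0,0,0,0,0]'
python3 -m handwheel '[0,0,-0.025,0,0,0,0,0,0,0,0,0,0,0,0,0,0,0]'
```

```text
time: 37.0
eef_pos: [0.6102, -0.1943, 0.0777]
tcp_rot: [0.987, 0.159, -0.002, -0.001]
contact_force: [0.8, 0.5, -0.2]
opening: 0.903
finger_force: 0.0
time: 37.25
eef_pos: [0.6128, -0.1968, 0.0826]
tcp_rot: [0.987, 0.158, 0.001, 0.001]
contact_force: [-0.0, 0.2, -0.0]
opening: 0.898
finger_force: 0.0
time: 37.5
eef_pos: [0.6118, -0.1967, 0.0775]
tcp_rot: [0.987, 0.158, 0.0, 0.0]
contact_force: [-0.1, -0.2, -0.2]
opening: 0.897
finger_force: 0.0
```

```bash
python3 -m handwheel '[0,0,0,0,0,0,0,0,0,0,0,0,0,0,0,0,0,0,0,0,0,0,0,0]' 0.5 35
python3 -m handwheel '[0,0,0.1,0,0,0,0,0,0.2,0,0,0,0,0,0.2,0,0,0,0,0,0,0,0,0]'
python3 -m handwheel '[-0.088,0.242,0,0,0,0,-0.088,0.242,0,0,0,0,-0.088,0.242,0,0,0,0,-0.088,0.242,0,0,0,0,-0.088,0.242,0,0,0,0]'
python3 -m handwheel '[-0.088,0.242,0,0,0,0,-0.088,0.242,0,0,0,0,0,0,0,0,0,0,0,0,0,0,0,0]'
python3 -m handwheel '[0,0,0,0,0,0]'
```

```text
time: 37.83
eef_pos: [0.6118, -0.1967, 0.0775]
tcp_rot: [0.987, 0.158, 0.0, 0.0]
contact_force: [-0.8, 0.2, 4.9]
opening: 0.712
finger_force: 39.7
time: 38.17
eef_pos: [0.6145, -0.1979, 0.1585]
tcp_rot: [0.987, 0.158, 0.004, 0.003]
contact_force: [2.6, -1.2, -1.8]
opening: 0.708
finger_force: 40.4
time: 38.58
eef_pos: [0.5432, -0.0133, 0.1495]
tcp_rot: [0.988, 0.157, -0.002, -0.001]
contact_force: [1.2, -0.2, -4.3]
opening: 0.715
finger_force: 40.5
time: 38.92
eef_pos: [0.5169, 0.0596, 0.1497]
tcp_rot: [0.987, 0.16, -0.002, -0.0]
contact_force: [0.5, 0.7, -5.0]
opening: 0.707
finger_force: 40.8
time: 39.0
eef_pos: [0.5184, 0.0577, 0.1506]
tcp_rot: [0.987, 0.158, -0.001, 0.0]
contact_force: [0.0, 0.5, -5.2]
opening: 0.708
finger_force: 40.8
```

```bash
python3 -m handwheel '[0,0,-0.25,0,0,0,0,0,-0.25,0,0,0,0,0,-0.2,0,0,0,0,0,-0.1,0,0,0,0,0,-0.04,0,0,0]'
python3 -m handwheel '[0,0,0,0,0,0,0,0,0,0,0,0,0,0,0,0,0,0]'
python3 -m handwheel '[0,0,-0.02,0,0,0,0,0,0,0,0,0,0,0,0,0,0,0]'
python3 -m handwheel '[0,0,-0.01,0,0,0,0,0,0,0,0,0,0,0,0,0,0,0]'
```

```text
time: 39.42
eef_pos: [0.5166, 0.0563, 0.0217]
tcp_rot: [0.988, 0.157, -0.004, -0.001]
contact_force: [-0.2, 0.3, -5.2]
opening: 0.716
finger_force: 40.7
time: 39.67
eef_pos: [0.521, 0.0569, 0.0275]
tcp_rot: [0.988, 0.157, 0.002, 0.001]
contact_force: [0.4, -0.5, -3.6]
opening: 0.712
finger_force: 40.7
time: 39.92
eef_pos: [0.5196, 0.0576, 0.0235]
tcp_rot: [0.987, 0.158, 0.001, 0.0]
contact_force: [0.3, -0.0, -5.0]
opening: 0.712
finger_force: 40.7
time: 40.17
eef_pos: [0.519, 0.0577, 0.0213]
tcp_rot: [0.987, 0.158, -0.0, -0.0]
contact_force: [0.1, -0.4, -4.4]
opening: 0.708
finger_force: 40.7
```

```bash
python3 -m handwheel '[0,0,-0.012,0,0,0,0,0,0,0,0,0,0,0,0,0,0,0]'
python3 -m handwheel '[0,0,-0.008,0,0,0,0,0,0,0,0,0,0,0,0,0,0,0]'
python3 -m handwheel '[0,0,-0.005,0,0,0,0,0,0,0,0,0,0,0,0,0,0,0]'
```

```text
time: 40.42
eef_pos: [0.519, 0.0576, 0.0193]
tcp_rot: [0.987, 0.158, -0.0, -0.0]
contact_force: [-0.1, -0.1, -4.8]
opening: 0.71
finger_force: 40.7
time: 40.67
eef_pos: [0.5193, 0.0576, 0.0185]
tcp_rot: [0.987, 0.158, 0.0, 0.0]
contact_force: [-1.2, 0.2, -1.9]
opening: 0.709
finger_force: 41.1
time: 40.92
eef_pos: [0.5193, 0.0576, 0.0185]
tcp_rot: [0.987, 0.158, -0.0, -0.0]
contact_force: [-3.5, 0.0, 5.5]
opening: 0.712
finger_force: 41.9
```

Seated. I'll release, lift, and check the mat from a standoff.

```bash
python3 -m handwheel '[0,0,0,0,0,0,0,0,0,0,0,0,0,0,0,0,0,0]' 0.9
python3 -m handwheel '[0,0,0.2,0,0,0,0,0,0.25,0,0,0,0,0,0.25,0,0,0,0,0,0.25,0,0,0,0,0,0.25,0,0,0]'
python3 -m handwheel '[0,0,0.15,0,0,0,0,0.2,0,0,0,0,0,0.2,0,0,0,0,0,0,0,0,0,0,0,0,0,0,0,0]'
python3 - <<'E'
from h import *
c,p,d=shot("wrist"); cv2.imwrite("pics/w11.png",p)
print(ctrl.get_state()["eef_pos"])
E
```

```text
time: 41.17
eef_pos: [0.5199, 0.0575, 0.0179]
tcp_rot: [0.987, 0.158, 0.001, 0.0]
contact_force: [-0.7, -0.3, 1.6]
opening: 0.898
finger_force: 0.0
time: 41.58
eef_pos: [0.5191, 0.0576, 0.1994]
tcp_rot: [0.987, 0.158, 0.0, 0.0]
contact_force: [0.8, -0.6, -0.2]
opening: 0.902
finger_force: 0.0
time: 42.0
eef_pos: [0.5191, 0.1185, 0.2201]
tcp_rot: [0.987, 0.159, 0.0, 0.0]
contact_force: [0.3, -0.3, 0.1]
opening: 0.897
finger_force: 0.0
[0.51906543 0.11772974 0.21980503]
```

View pics/w11.png

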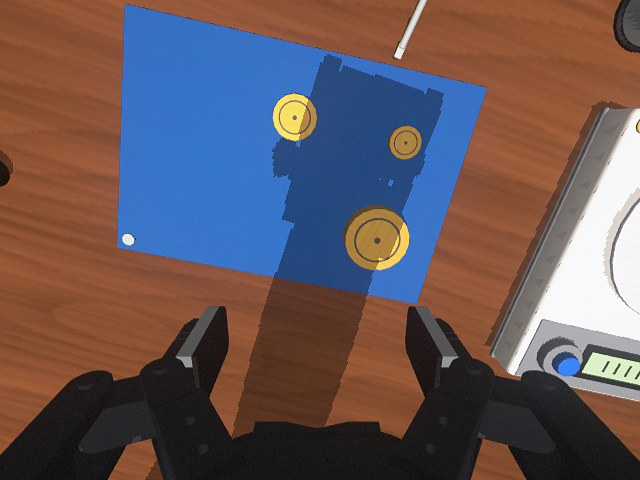

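All three weights lie flat, apart and well inside the mat, at (295,117), (405,143) and (377,239). The pan is clear and the keys are up.

```bash
python3 -c "
from plant import ctrl
print(ctrl.sign_off())"
```

```text
the job is handed in; nothing more can be done
None
```

I handed the job in: ZERO pressed with the pan empty, the 500, 100 and 50 g weights stacked on the pan, CAL pressed, and all three put back flat and apart on the mat; no verdict came back on hand-in.

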